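Emboss a tag on the sloping jig

ROBOT

A 6-joint arm with a two-finger parallel gripper is mounted at the origin on the work surface. World frame = base frame: x ahead of the robot, y to its left, z up, the work surface at z = 0. Lengths are in m, angles in rad, forces in N, time in s.
With the tool pointing down it reaches from about 0.325 to 0.775 m from the base axis. Payload 5.5 kg.
Tool frame: the origin (TCP) lies midway between the tips of the shut fingers; the grasp point (between the pads) lies ctrl.grasp_offset behind it (ctrl.grasp_offset is the distance from the TCP to the grasp point, in m); z points along the fingers, y is the line along which they close (so a half turn about z gives the same grasp; the last joint's range is limited). The gripper opens to 85 mm and grips with 20 to 120 N. Pads are 22 mm wide; open, the fingers measure 114 mm over their backs; the gripper's body (76 mm by 85 mm) begins 54 mm behind the grasp point. The pads swing forward as they close: fully open they stand 13 mm farther back than shut.
Start: joints at [1.14, 0.091, 1.231, -0, 1.82, -0.057], TCP at [0.219, 0.559, 0.207] pointing down, gripper open.
Joint ranges: [-2.87, 2.87], [-0.86, 2.18], [0.17, 2.46], [-1.51, 4.65], [0.06, 2.69], [-2.65, 2.65]. Speed limits (rad/s): [2.57, 2.57, 3.01, 3.14, 3.14, 3.14].

INTERFACE

Orientations are given as a 3x3 rotation matrix whose columns are the frame's x, y, z axes.
In Python, from bench import monitor, cams, ctrl, look_for, pinpoint gives the robot as it stands. The module is installed in compiled form; this text tells all that it offers.
- The arm moves only by the tool drive_tool, never from a script. Its argument "deltas" is a list of rows, each a list of 3 entries, a list of its own where there are three numbers: the shift along the tool's x, y, z in cm, then the turn, a rotation vector about the tool's x, y, z in rad, then the gripper's target within -1 to 1 (fully open at 1, half-way at 0, shut at -1). In form: [[[x, y, z], [wx, wy, wz], claw], ...]. A call has 1 to 5 rows; each row shifts and turns the commanded pose from where the row before left it, along the tool's axes as they then stand; what a row does not reach is not made up. A row lasts 1/10 s, in which the tool goes at most 50 mm and 8.59 degrees, less where a joint would pass 70% of its speed; a pose out of reach is approached as far as the arm can. A call is refused whole if a number of a shift passes 5 or a number of a turn 0.15, either way. A call with a gripper value outside its range is refused whole. The fingers move at their own pace and stop on an object; the grip force is fixed at half the most. Time passes only in rows, so rows that do not move let the fingers close. It gives the time, the measured TCP pose, the force, the opening and the grip force at its end, in the units of the state.
- monitor.read_state(): the state, without advancing time (a new reading comes with each control period).
- cams.camera(name): name is "scene" or "top" or "wrist"; returns a dict with "frame" (480x640x3 uint8, red, green, blue), "fovy" (degrees; the focal length in pixels is half the picture's height over the tangent of half this angle, whatever the lens; pixels are square), "cx", "cy" (the principal point, pixels), "R" (3x3) and "t" (3): a world point X has camera coordinates R X + t. Camera axes: x right, y down, z forward; pixel columns grow to the right and rows downward; lengths in m; the calibration is good to about 2 mm. A picture is of the moment at which its call begins. There is no depth.
- ctrl.finish_job(): hands the job in; it is judged then, once.
Trained networks look in a picture, given as the dict that the camera call returned (one of the last four; its "shot" number tells which), for a name from the list of things; names that differ only in an ending like _2 or _b are one class to them, and where a whole thing is asked for, a point or a joint stands for the part that bears it (a point fixed in the world has none). Each returns a list of dicts, best first, with "p" (0 to 1); they miss things now and then, are a little off and sometimes report something else, mostly with a low value. They report only what shows in the picture. A call takes as long as a camera call. They do not tell look-alikes from the thing itself.
- look_for(picture, label): "centre" ([column, row] in pixels, amid what is visible of it).
- pinpoint(picture, label): "centre" ([column, row] in pixels: a listed point, or the origin of a listed thing).
The state is a dict: "t": time; "q": joint angles; "joint_vel": joint speeds; "joint_torque": joint torques, N m; "tool_pos": TCP position; "eef_rot": TCP orientation; "contact_force": force on the tool from outside, world axes, zero at the start; "torque": the same for the moment, N m; "opening": finger opening in m; "grasp_force": force on a finger pad.
Only numpy, scipy, OpenCV 4.12 (cv2) and the standard library are available. Lean on these libraries where they do the work, as an engineer would, in place of code of your own. Each camera call takes 0.05 s, during which the arm holds its last target. There are 200 camera calls.

TASK

On the sloping embossing jig, slide the guide frame fully home against its stop block so that its window lies over the card tag. Then take the hand stamp with the oblong die from the tray, press it squarely through the window onto the middle of the tag, long side along the tag's long side, until the sprung platen under the tag has sunk about 7 mm, hold it there for a second, and lift it straight off without sliding. Finally stand the stamp upright again where it stood on the tray and let go, leaving the other two stamps, the bottle and the pot where they are.

Things in the scene. Friction and masses are not known exactly. Their poses are not given: they have to be found in the camera images.
- jig: Fixed plywood board sloping 25 deg, low edge to the robot at yaw 0; 220 mm up the slope, 310 wide. Origin on the table below the board face's middle (face 78 mm above it); x to the high edge (124 mm high), y left along the slide, z up; only yaw varies. Two rails carry the guide frame; an aluminium stop block, 26 mm high, stands at the right (-y) end, its centre 120 mm from the origin.
- tag_centre (a point): Middle of the upper face of the card tag (44 mm up the slope, 58 mm along the slide) fixed on the sprung steel platen (56 x 66 mm). x up the slope, y left along the slide (the tag's long side), z square out of the tag, leaning 25 deg from vertical towards the low edge. Stands 14 mm above the board when free.
- platen (a joint): How far the platen is pressed in, square to the slope, in m: 0 free, 0.012 bottomed. It springs back: begins to give at 2.4 N and needs 0.8 N more per mm (8 N at 7 mm). Only the stamp may press it, and it must not be bottomed.
- guide (a joint): Distance (m) of the aluminium guide frame from home at the stop: 0 fully home, window centred on the tag; grows to the left (+y), to 0.105. About 1.5 N friction, stays put. 4 mm plate, top 20 mm above the board (6 above the tag); window 46 mm up the slope x 64 along. The tail right of it covers the tag when not home. Edges 42 mm left, 112 right, 58 up and down of the window's middle.
- guide_grip (a point): Middle of the top of the black grip block on the guide's tail: 18 x 18 mm, 32 mm high, standing square on the plate. It is 76 mm right (-y) of the window's middle. Axes as tag_centre: x up the slope, y left along the slide, z square out of the slope.
- tray: Fixed low wooden tray 250 (x) x 90 (y) mm inside, lips 12 mm high, floor 5 mm above the table, with the three stamps in a row along its x, about 77 mm apart, in any order. Origin under its middle at table height.
- oblong_stamp: The stamp to use: loose, 200 g or so, standing upright on its die. Steel die 28 (x) x 46 (y) x 16 (z) mm with a dark wood handle above, 22 x 22 mm square, its sides along x and y, from 16 to 84 mm above the die face. Origin: centre of the die face (the underside); z up along the handle.
- round_stamp: Bystander stamp with the same handle and a round die of 40 mm diameter. Origin: centre of its underside.
- square_stamp: Bystander stamp with the same handle and a square die 34 x 34 mm. Origin: centre of its underside.
- bottle: Bystander: amber bottle with white cap, 52 mm diameter, 130 mm high, loose on the table close to the tray's left (+y) side. Origin: centre of its underside.
- pot: Bystander: white paint pot 48 mm diameter, 60 mm high, loose on the table close to the tray's right (-y) side. Origin: centre of its underside.
There are look-alikes about, which are no part of the job. What is shaped like the oblong_stamp but yellow is not meant.

How it is judged:
By the outcome, as a careful person would: the job done as asked, in the order asked, and still so for the second after the job is handed in, with the robot touching nothing.
It also fails if it takes over 72 s, if anything falls off the work surface, if the arm or the gripper's body presses on something with over 40 N, if the wrist force passes 120 N, or if a joint passes its speed limit or range.

## Working session

There is one attempt and no reset: what is moved stays moved. The work goes in short steps, Python scripts to look and compute and a tool call to move; the robot and the scene stay as the last step left them, time stands still between calls to the robot, and variables do not carry over. Pictures are saved under pics/ and viewed, at most 10 in all, crops included, and the job is handed in when it is done.

Besides the shell and the picture viewer there is one more tool, called after "Call:" in YAML: its name, and indented under it one key for each argument. drive_tool: Moves the arm, as the interface text tells. Its arguments: {"type":"object","properties":{"deltas":{"type":"array"}},"required":["deltas"]}

```bash
mkdir -p pics; cat > h.py <<'E'
import numpy as np, cv2
from bench import monitor, cams, ctrl, look_for, pinpoint
def ray(c,px):
    f=240/np.tan(np.radians(c["fovy"])/2); R=np.array(c["R"]);t=np.array(c["t"])
    d=R.T@np.array([(px[0]-c["cx"])/f,(px[1]-c["cy"])/f,1.]); return -R.T@t,d/np.linalg.norm(d)
def onz(c,px,z):
    o,d=ray(c,px); return o+d*(z-o[2])/d[2]
def proj(c,X):
    f=240/np.tan(np.radians(c["fovy"])/2); p=np.array(c["R"])@np.array(X)+np.array(c["t"])
    return p[:2]/p[2]*f+[c["cx"],c["cy"]]
def tri(rays):
    A=np.zeros((3,3));b=np.zeros(3)
    for o,d in rays:
        P=np.eye(3)-np.outer(d,d);A+=P;b+=P@o
    X=np.linalg.solve(A,b); return X,[np.linalg.norm((np.eye(3)-np.outer(d,d))@(X-o)) for o,d in rays]
def save(c,n): cv2.imwrite("pics/"+n,cv2.cvtColor(c["frame"],cv2.COLOR_RGB2BGR))
E
cat > a.py <<'E'
from h import *
np.set_printoptions(precision=4,suppress=True)
s=monitor.read_state(); print(s["t"],s["tool_pos"],s["eef_rot"],s["opening"],ctrl.grasp_offset)
C={n:cams.camera(n) for n in("scene","top")}
for n in C: save(C[n],n+"0.png"); print(n,C[n]["fovy"],np.array(C[n]["R"]).round(2).tolist(),C[n]["t"])
for l in["jig","tag_centre","guide_grip","tray","oblong_stamp","round_stamp","square_stamp","bottle","pot","guide"]:
    for n in C:
        print(l,n,[(np.round(r["centre"],1).tolist(),round(r["p"],2)) for r in pinpoint(C[n],l)[:4]] if l!="guide" else [(np.round(r["centre"],1).tolist(),round(r["p"],2)) for r in look_for(C[n],l)[:4]])
E
python3 a.py
```

```text
0.0 [0.2189 0.5583 0.2056] [[-0.931   0.3651 -0.0009]
 [ 0.3651  0.931  -0.0019]
 [ 0.0001 -0.002  -1.    ]] 0.0854498122363367 0.0187
scene 53.51438763439419 [[0.54, 0.84, -0.01], [0.47, -0.31, -0.82], [-0.7, 0.44, -0.57]] [-0.2185 -0.1842  1.2212]
top 48.26150718429251 [[0.02, -1.0, 0.0], [-0.99, -0.02, -0.13], [0.13, -0.0, -0.99]] [-0.0906  0.51    1.0253]
jig scene [([443.8, 259.7], 0.73)]
jig top [([204.3, 196.9], 0.87)]
tag_centre scene []
tag_centre top [([194.8, 190.9], 0.6)]
guide_grip scene [([436.8, 208.0], 0.95), ([204.1, 352.9], 0.3)]
guide_grip top [([210.2, 195.5], 0.74)]
tray scene [([207.5, 352.0], 0.69)]
tray top [([417.6, 216.9], 0.78), ([423.2, 220.6], 0.6)]
oblong_stamp scene [([178.0, 327.2], 0.91), ([200.4, 272.8], 0.62)]
oblong_stamp top [([433.9, 254.0], 0.71)]
round_stamp scene [([223.3, 390.3], 0.7)]
round_stamp top [([424.6, 184.4], 0.89)]
square_stamp scene [([207.0, 351.9], 0.77)]
square_stamp top [([422.4, 221.2], 0.67)]
bottle scene [([263.1, 330.3], 0.86)]
bottle top [([379.3, 224.7], 0.66)]
pot scene [([166.1, 410.5], 0.75)]
pot top [([462.1, 191.4], 0.7)]
guide scene [([450.7, 216.5], 0.81)]
guide top [([193.5, 191.0], 0.72)]
```

View pics/scene0.png

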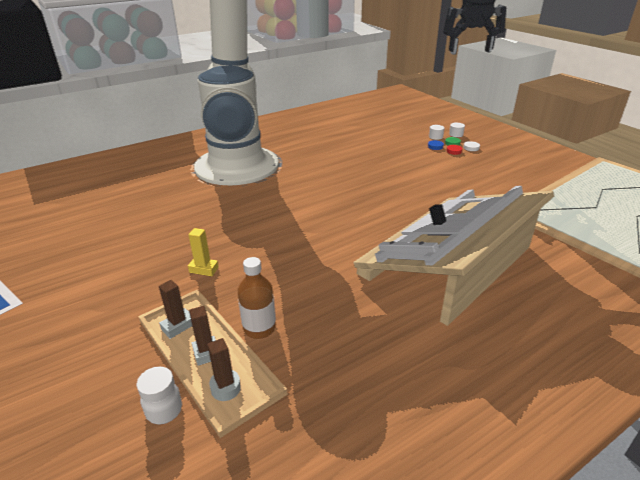

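View pics/top0.png

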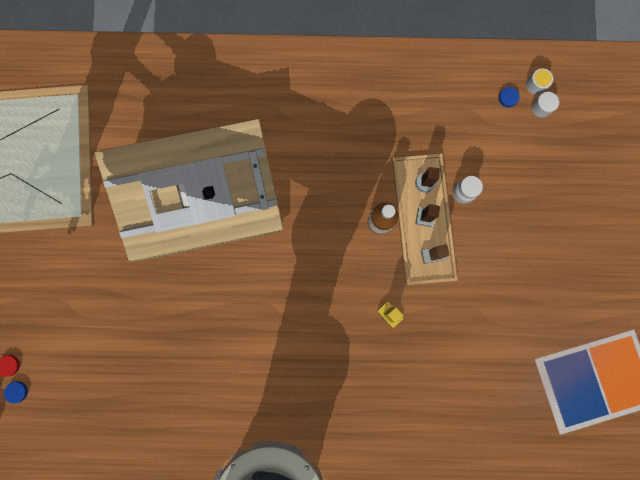

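The scene holds three dark stamps in the tray and a yellow look-alike at scene (200,255), top (391,315). The candidates for the oblong one are top (434,254), dark handle with oblong die in the tray, and the yellow one outside it. The dark one fits. The guide's window is at top (170,197), its grip at (209,193), and the stop block at (262,180), so the guide slides right.

```bash
cat > b.py <<'E'
from h import *
np.set_printoptions(precision=4,suppress=True)
C={n:cams.camera(n) for n in("scene","top")}
for l in["jig","guide_grip","oblong_stamp","round_stamp","square_stamp","bottle","pot","tray"]:
    r=[pinpoint(C[n],l) for n in C]
    if all(r): print(l,*tri([ray(C[n],x[0]["centre"]) for n,x in zip(C,r)]))
    else: print(l,"missing")
f=C["top"]["frame"]
a=cv2.resize(f[110:270,85:290],None,fx=3.6,fy=3.6,interpolation=cv2.INTER_CUBIC)
cv2.imwrite("pics/jigcrop.png",a[:,:,::-1])
b=cv2.resize(f[150:340,360:490],None,fx=3.1,fy=3.1,interpolation=cv2.INTER_CUBIC)
cv2.imwrite("pics/traycrop.png",b[:,:,::-1])
E
python3 b.py
```

```text
jig [0.5902 0.1481 0.0095] [np.float64(0.001399626130656122), np.float64(0.0013996261306562139)]
guide_grip [0.5768 0.1188 0.1242] [np.float64(0.0017365473582001897), np.float64(0.0017365473582001063)]
oblong_stamp [ 0.4804 -0.2845  0.0979] [np.float64(0.023190153082114407), np.float64(0.023190153082114355)]
round_stamp [ 0.6355 -0.302   0.0043] [np.float64(0.0006776906756130599), np.float64(0.0006776906756130422)]
square_stamp [ 0.5586 -0.3016  0.0032] [np.float64(0.002544768471364199), np.float64(0.0025447684713642603)]
bottle [ 0.5508 -0.2121 -0.0105] [np.float64(0.0002701324999324306), np.float64(0.00027013249993249034)]
pot [ 0.6122 -0.3834 -0.0058] [np.float64(0.0005342963050738232), np.float64(0.0005342963050739022)]
tray [ 0.559  -0.2947  0.0012] [np.float64(0.0026871449031759826), np.float64(0.0026871449031760372)]
```

View pics/jigcrop.png

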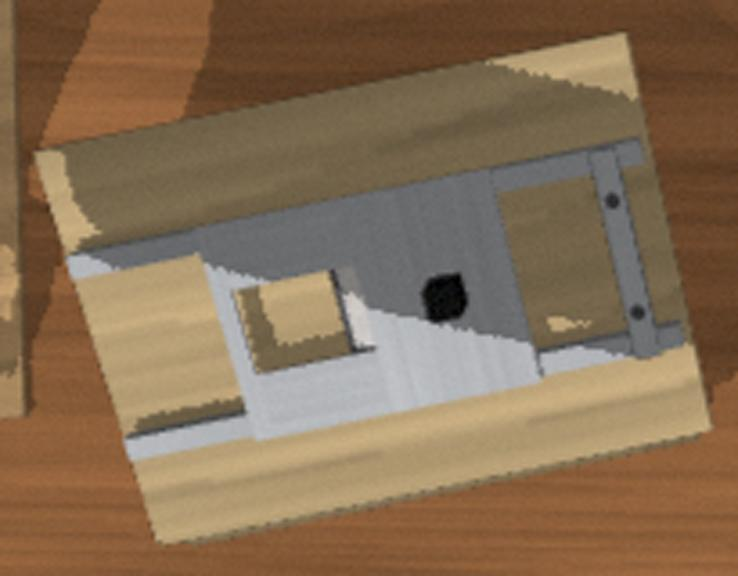

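View pics/traycrop.png

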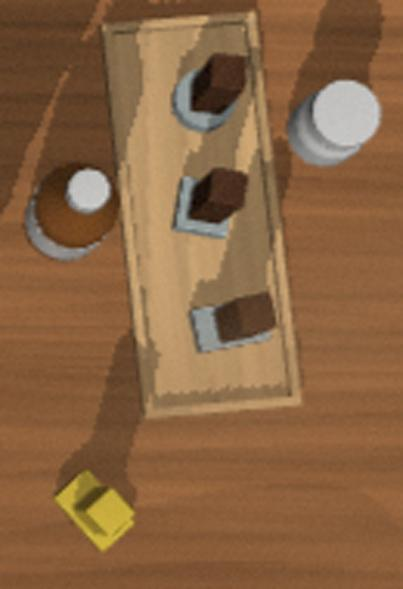

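The crop confirms it: the dark stamp at the tray's near end has the 28x46 oblong die, its long side across the tray. The yellow one stands outside the tray. In the jig crop the board face corners are at (36,152), (628,34), (710,428) and (157,540).

```bash
cat >> h.py <<'E'
S,Cc=np.sin(np.radians(25)),np.cos(np.radians(25))
def jigR(yaw):
    c,s=np.cos(yaw),np.sin(yaw); return np.array([[c,-s,0],[s,c,0],[0,0,1]])
SL=np.array([[Cc,0,-S],[0,1,0],[S,0,Cc]]) # slope axes in jig frame
def jp(p,u): # p=(x,y,yaw), u slope coords from face middle
    return np.array([p[0],p[1],0.078])*[1,1,0]+jigR(p[2])@(np.array([0,0,.078])+SL@np.array(u,float))
E
cat > c.py <<'E'
from h import *
from scipy.optimize import least_squares
np.set_printoptions(precision=4,suppress=True)
c=cams.camera("top"); cs=cams.camera("scene")
px=np.array([[36,152],[628,34],[710,428],[157,540]])/3.6+[85,110]
U=[[.11,.155,0],[.11,-.155,0],[-.11,-.155,0],[-.11,.155,0]]
r=least_squares(lambda p:np.concatenate([proj(c,jp(p,u))-q for u,q in zip(U,px)]),[.59,.14,.19])
p=r.x; print(p,r.fun)
for h in (.052,): 
    for u in ([0,0,h],): print("scene corners",[proj(cs,jp(p,v)) for v in U])
R=jigR(p[2])@SL; print("R",R); print("tag",jp(p,[0,0,.014]))
g=np.array([.5768,.1188,.1242]); print("grip in slope",SL.T@(jigR(p[2]).T@(g-[p[0],p[1],0])-[0,0,.078]))
for n,cc in(("top",c),("scene",cs)):
    for q in pinpoint(cc,"guide_grip")[:1]:
        o,d=ray(cc,q["centre"]); n_=R[:,2]; P=jp(p,[0,0,.052]); X=o+d*(n_@(P-o))/(n_@d)
        print(n,X,R.T@(X-jp(p,[0,0,0])))
# window from crop corners
for q in [[232,290],[331,270],[353,350],[258,372]]:
    o,d=ray(c,np.array(q)/3.6+[85,110]); n_=R[:,2]; P=jp(p,[0,0,.020]); X=o+d*(n_@(P-o))/(n_@d); print("win",R.T@(X-jp(p,[0,0,0])))
# handle top / die corners of oblong
for q,z in ([[190,312],.021],[[200,352],.021],[[270,342],.021],[[270,292],.089],[[274,330],.089],[[232,300],.089],[[238,338],.089]):
    print(q,onz(c,np.array(q)/3.1+[360,150],z))
E
python3 c.py
```

```text
[0.5896 0.1562 0.2203] [-0.9436 -1.2201  0.1642 -0.8933  1.0138  0.9547 -0.1678  1.1907]
scene corners [array([554.2895, 190.2563]), array([461.1077, 269.0807]), array([351.9208, 261.511 ]), array([449.0544, 197.2039])]
R [[ 0.8844 -0.2185 -0.4124]
 [ 0.198   0.9758 -0.0923]
 [ 0.4226  0.      0.9063]]
tag [0.5838 0.1549 0.0907]
grip in slope [ 0.0008 -0.0337  0.0506]
top [0.577  0.1161 0.1255] [ 0.001  -0.0364  0.052 ]
scene [0.5815 0.1099 0.127 ] [ 0.0044 -0.0435  0.052 ]
win [0.0218 0.0723 0.02  ]
win [0.022  0.0205 0.02  ]
win [-0.0215  0.0203  0.02  ]
win [-0.0231  0.0711  0.02  ]
[190, 312] [ 0.4908 -0.2924  0.021 ]
[200, 352] [ 0.4651 -0.2986  0.021 ]
[270, 342] [ 0.4723 -0.3436  0.021 ]
[270, 292] [ 0.4963 -0.3272  0.089 ]
[274, 330] [ 0.4734 -0.3293  0.089 ]
[232, 300] [ 0.4911 -0.3042  0.089 ]
[238, 338] [ 0.4682 -0.3075  0.089 ]
```

```bash
cat >> h.py <<'E'
from scipy.spatial.transform import Rotation as Ro
P0=[.5896,.1562,.2203]
np.set_printoptions(precision=4,suppress=True)
def toolR(p): # tool x=slide left, y=up slope, z=into slope
    R=jigR(p[2])@SL; return np.column_stack([R[:,1],R[:,0],-R[:,2]])
def plan(pos,Rt,n,claw):
    s=monitor.read_state(); T=np.array(s["tool_pos"]);R=np.array(s["eef_rot"])
    w=Ro.from_matrix(R.T@Rt).as_rotvec(); d=(np.array(pos)-T)
    print("t",s["t"],"dist",np.linalg.norm(d),"rot",w,"/row",w/n)
    wr=np.round(w/n,3); cur=T.copy(); Rc=R.copy(); rows=[]
    for i in range(n):
        sh=np.round(Rc.T@(T+d*(i+1)/n-cur)*100,2); rows.append([sh.tolist(),wr.tolist(),claw])
        cur=cur+Rc@sh/100; Rc=Rc@Ro.from_rotvec(wr).as_matrix()
    for i in range(0,n,5): print(str(rows[i:i+5]).replace(" ",""))
E
python3 -c "
from h import *
plan(jp(P0,[0,0,.134]),toolR(P0),15,-1)"
```

```text
t 2.2 dist 0.5210203218206924 rot [-0.4009 -0.213   0.9607] /row [-0.0267 -0.0142  0.064 ]
[[[-2.97,-1.81,0.05],[-0.027,-0.014,0.064],-1],[[-3.07,-1.61,0.04],[-0.027,-0.014,0.064],-1],[[-3.17,-1.42,0.05],[-0.027,-0.014,0.064],-1],[[-3.26,-1.21,0.06],[-0.027,-0.014,0.064],-1],[[-3.32,-1.0,0.07],[-0.027,-0.014,0.064],-1]]
[[[-3.38,-0.79,0.1],[-0.027,-0.014,0.064],-1],[[-3.43,-0.58,0.12],[-0.027,-0.014,0.064],-1],[[-3.45,-0.36,0.16],[-0.027,-0.014,0.064],-1],[[-3.46,-0.14,0.21],[-0.027,-0.014,0.064],-1],[[-3.47,0.07,0.25],[-0.027,-0.014,0.064],-1]]
[[[-3.44,0.29,0.3],[-0.027,-0.014,0.064],-1],[[-3.42,0.5,0.36],[-0.027,-0.014,0.064],-1],[[-3.38,0.7,0.43],[-0.027,-0.014,0.064],-1],[[-3.31,0.91,0.49],[-0.027,-0.014,0.064],-1],[[-3.25,1.1,0.57],[-0.027,-0.014,0.064],-1]]
```

Call:
drive_tool:
  deltas:
    - [[-3.0,-1.8,0],[-0.027,-0.014,0.064],-1]
    - [[-3.1,-1.6,0],[-0.027,-0.014,0.064],-1]
    - [[-3.2,-1.4,0],[-0.027,-0.014,0.064],-1]
    - [[-3.3,-1.2,0.1],[-0.027,-0.014,0.064],-1]
    - [[-3.3,-1.0,0.1],[-0.027,-0.014,0.064],-1]

```text
t: 2.7
tool_pos: [0.3261, 0.4192, 0.2053]
eef_rot: [[-0.764, 0.632, 0.13], [0.644, 0.761, 0.081], [-0.048, 0.145, -0.988]]
contact_force: [-0.3, 0.5, 0.1]
opening: 0.012
grasp_force: 0.0
```

Call:
drive_tool:
  deltas:
    - [[-3.4,-0.8,0.1],[-0.027,-0.014,0.064],-1]
    - [[-3.4,-0.6,0.1],[-0.027,-0.014,0.064],-1]
    - [[-3.4,-0.4,0.2],[-0.027,-0.014,0.064],-1]
    - [[-3.5,-0.1,0.2],[-0.027,-0.014,0.064],-1]
    - [[-3.5,0.1,0.2],[-0.027,-0.014,0.064],-1]

```text
t: 3.2
tool_pos: [0.4311, 0.2805, 0.2033]
eef_rot: [[-0.516, 0.812, 0.273], [0.855, 0.505, 0.114], [-0.046, 0.293, -0.955]]
contact_force: [0.7, 0.3, -1.3]
opening: 0.0001
grasp_force: 0.0
```

Call:
drive_tool:
  deltas:
    - [[-3.4,0.3,0.3],[-0.027,-0.014,0.064],-1]
    - [[-3.4,0.5,0.4],[-0.027,-0.014,0.064],-1]
    - [[-3.4,0.7,0.4],[-0.027,-0.014,0.064],-1]
    - [[-3.3,0.9,0.5],[-0.027,-0.014,0.064],-1]
    - [[-3.3,1.1,0.6],[-0.027,-0.014,0.064],-1]

```text
t: 3.7
tool_pos: [0.5363, 0.1423, 0.2005]
eef_rot: [[-0.217, 0.883, 0.415], [0.976, 0.195, 0.097], [0.005, 0.426, -0.905]]
contact_force: [-0.5, -0.5, -0.1]
opening: -0.0001
grasp_force: 0.0
```

```bash
python3 -c "
from h import *
c=cams.camera('wrist'); save(c,'w1.png')
for l in ('tag_centre','guide_grip'):
    for q in pinpoint(c,l)[:2]: print(l,q)
R=jigR(P0[2])@SL
for u in ([0,-.036,.052],[-.11,-.155,0],[.11,-.155,0],[0,0,.014]): print(u,proj(c,jp(P0,u)))
plan(jp(P0,[0,0,.134]),toolR(P0),1,-1)
print(monitor.read_state()['q'])
"
```

```text
guide_grip {'centre': [317.7, 271.4], 'p': 0.78}
[0, -0.036, 0.052] [320.661  273.0586]
[-0.11, -0.155, 0] [215.8989 356.6222]
[0.11, -0.155, 0] [426.6047 355.5844]
[0, 0, 0.014] [320.547  216.4455]
t 3.85 dist 0.0023473339920516657 rot [ 0.0013 -0.0031 -0.003 ] /row [ 0.0013 -0.0031 -0.003 ]
[[[0.21,-0.11,-0.02],[0.001,-0.003,-0.003],-1]]
[ 0.1861 -0.4655  1.7933  0.018   1.3764 -0.0315]
```

View pics/w1.png

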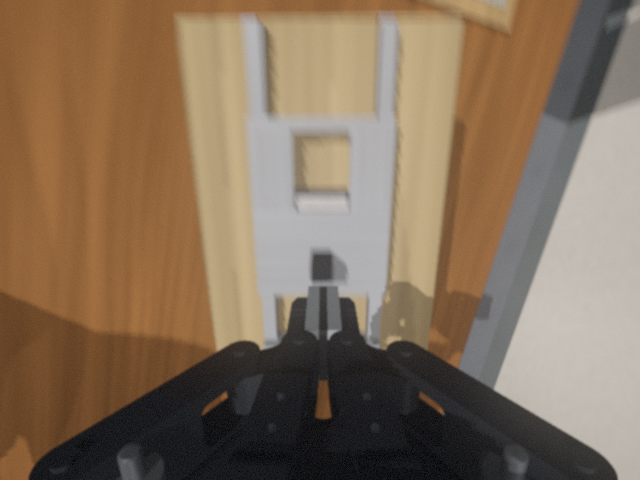

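The guide, with its window at (322,165), the exposed strip of tag (322,203), the grip (322,265) and the shut fingers all line up on the jig's centre line. I'll descend left of the grip and push it right.

Call:
drive_tool:
  deltas:
    - [[0.6,-0.1,2.5],[0,-0.003,-0.003],-1]
    - [[0,0,2.5],[0,0,0],-1]
    - [[0,0,2.5],[0,0,0],-1]
    - [[0,0,2.0],[0,0,0],-1]
    - [[0,0,0.5],[0,0,0],-1]

```text
t: 4.35
tool_pos: [0.5734, 0.1598, 0.106]
eef_rot: [[-0.223, 0.885, 0.409], [0.975, 0.202, 0.094], [0.0, 0.42, -0.907]]
contact_force: [-0.3, 0.5, -0.4]
opening: 0.0002
grasp_force: 0.0
```

Call:
drive_tool:
  deltas:
    - [[-0.8,0,0],[0,0,0],-1]
    - [[-0.8,0,0],[0,0,0],-1]
    - [[-0.8,0,0],[0,0,0],-1]
    - [[-0.8,0,0],[0,0,0],-1]
    - [[-0.8,0,0],[0,0,0],-1]

```text
t: 4.85
tool_pos: [0.5841, 0.1187, 0.1102]
eef_rot: [[-0.221, 0.882, 0.415], [0.975, 0.2, 0.094], [-0.0, 0.426, -0.905]]
contact_force: [0.6, -0.5, -0.4]
opening: 0.0003
grasp_force: 0.0
```

Call:
drive_tool:
  deltas:
    - [[-0.4,0,0],[0,0,0],-1]
    - [[-0.4,0,0],[0,0,0],-1]
    - [[-0.4,0,0],[0,0,0],-1]
    - [[-0.2,0,0],[0,0,0],-1]
    - [[-0.1,0,0],[0,0,0],-1]

```text
t: 5.35
tool_pos: [0.587, 0.1049, 0.1091]
eef_rot: [[-0.221, 0.883, 0.414], [0.975, 0.2, 0.094], [0.0, 0.424, -0.905]]
contact_force: [0.6, -0.1, 0.2]
opening: 0.0
grasp_force: 0.0
```

```bash
python3 -c "
from h import *
s=monitor.read_state(); R=jigR(P0[2])@SL
print(R.T@(np.array(s['tool_pos'])-jp(P0,[0,0,0])),R.T@np.array(s['contact_force']))
"
```

```text
[ 0.0007 -0.0494  0.034 ] [ 0.5887 -0.1864 -0.031 ]
```

Call:
drive_tool:
  deltas:
    - [[-0.2,0,0],[0,0,0],-1]
    - [[-0.2,0,0],[0,0,0],-1]
    - [[-0.1,0,0],[0,0,0],-1]
    - [[-0.1,0,0],[0,0,0],-1]
    - [[0,0,0],[0,0,0],-1]

```text
t: 5.85
tool_pos: [0.5883, 0.0991, 0.1092]
eef_rot: [[-0.221, 0.883, 0.414], [0.975, 0.2, 0.094], [0.0, 0.425, -0.905]]
contact_force: [-0.3, 0.3, 0.1]
opening: 0.0001
grasp_force: 0.0
```

Call:
drive_tool:
  deltas:
    - [[-0.1,0,0],[0,0,0],-1]
    - [[-0.1,0,0],[0,0,0],-1]
    - [[0,0,0],[0,0,0],-1]

```text
t: 6.15
tool_pos: [0.5888, 0.0972, 0.1092]
eef_rot: [[-0.221, 0.883, 0.414], [0.975, 0.2, 0.094], [0.0, 0.425, -0.905]]
contact_force: [1.1, -0.2, 0.5]
opening: -0.0002
grasp_force: 0.0
```

```bash
python3 -c "
from h import *
s=monitor.read_state(); R=jigR(P0[2])@SL
print(R.T@(np.array(s['tool_pos'])-jp(P0,[0,0,0])),R.T@np.array(s['contact_force']))
c=cams.camera('top'); a=cv2.resize(c['frame'][110:270,85:290],None,fx=3.6,fy=3.6,interpolation=cv2.INTER_CUBIC)
cv2.imwrite('pics/j2.png',a[:,:,::-1]); print(pinpoint(c,'guide_grip')[:1])
"
```

```text
[ 0.0008 -0.0574  0.0341] [ 1.1495 -0.4451 -0.0249]
[{'centre': [206.8, 192.2], 'p': 0.74}]
```

View pics/j2.png

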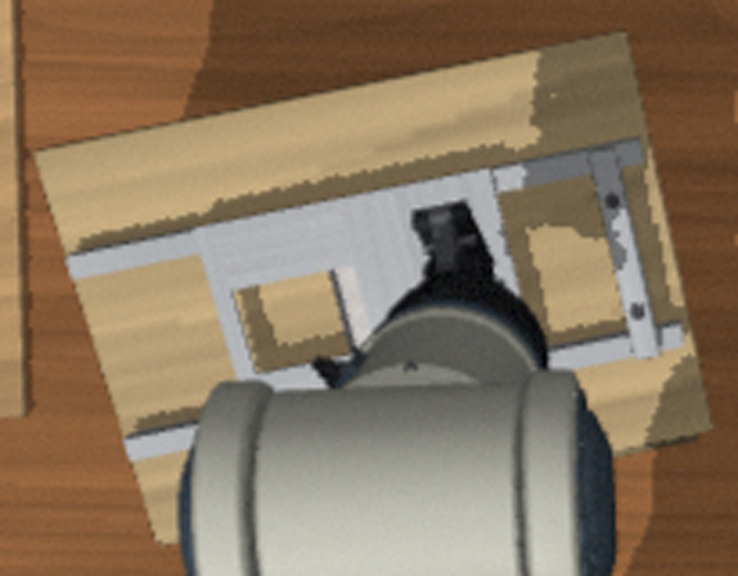

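The guide hasn't moved: its tail edge is still at crop (500,190), with no force felt. I need a side view.

```bash
python3 -c "
from h import *
c=cams.camera('scene'); w=cams.camera('wrist')
a=cv2.resize(c['frame'][130:330,340:570],None,fx=1.9,fy=1.9,interpolation=cv2.INTER_CUBIC)
b=cv2.resize(w['frame'],None,fx=.55,fy=.55)
m=np.zeros((380,437+352,3),np.uint8); m[:a.shape[0],:437]=a; m[:b.shape[0],437:]=b
cv2.imwrite('pics/m1.png',m[:,:,::-1])
T=np.array(monitor.read_state()['tool_pos']);print(proj(c,T),(proj(c,T)-[340,130])*1.9,proj(w,T)*.55+[437,0]); g=jp(P0,[0,-.036,.052]);print(proj(c,g),(proj(c,g)-[340,130])*1.9,proj(w,g)*.55+[437,0])
for n,x in(('s',c),('w',w)): print(n,pinpoint(x,'guide_grip')[:2])
"
```

```text
[430.7793 220.497 ] [172.4806 171.9443] [614.9265 153.9505]
[434.9622 205.7483] [180.4282 143.9217] [614.1928 140.5808]
s [{'centre': [435.2, 207.5], 'p': 0.78}]
w [{'centre': [320.8, 250.8], 'p': 0.57}]
```

View pics/m1.png

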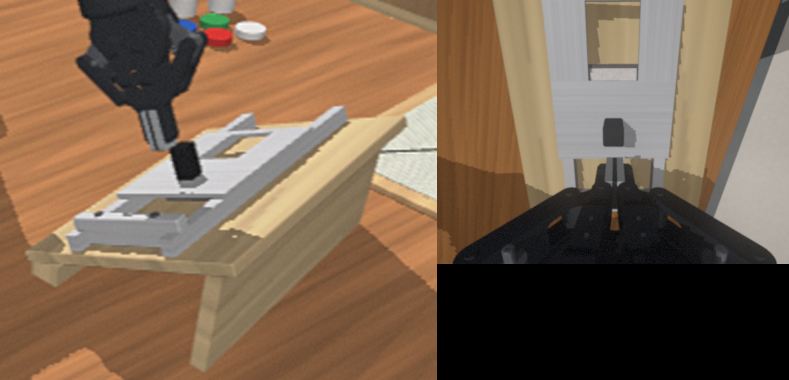

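```bash
python3 -c "
from h import *
c=cams.camera('scene'); w=cams.camera('wrist'); s=monitor.read_state()
T=np.array(s['tool_pos']);R=np.array(s['eef_rot'])
print('cam in tool',R.T@(-np.array(w['R']).T@w['t']-T),w['fovy'],(np.array(w['R'])@R).round(2).tolist())
for n,cc,px in(('s',c,[165/1.9+340,149/1.9+130]),('w',w,[323,287]),('w',w,[323,283])):
    o,d=ray(cc,px); o=R.T@(o-T); d=R.T@d
    A=np.array([[d[0],0],[d[1],0],[d[2],-1]]); x=np.linalg.lstsq(A,-o,rcond=None)[0]; print(n,'tip z in tool',x[1],'miss',A@x+o)
from itertools import product
print(s['q'])
# grip triangulation with all now
r=[ray(cc,pinpoint(cc,'guide_grip')[0]['centre']) for cc in (c,w)]
X,e=tri(r); print(X,e, jigR(P0[2]).T@(X-[P0[0],P0[1],0]))
"
```

```text
cam in tool [ 0.0825 -0.0003 -0.168 ] 69.49474026754018 [[0.0, 1.0, 0.0], [-0.95, 0.0, -0.32], [-0.32, -0.0, 0.95]]
s tip z in tool -0.021990374992823674 miss [-0.0006 -0.0008  0.    ]
w tip z in tool -0.008153005071370059 miss [-0.     -0.0003  0.    ]
w tip z in tool -0.0036178822937512644 miss [-0.     -0.0003  0.    ]
[ 0.0658 -0.3331  1.855   0.0719  1.1868 -0.1696]
[0.6212 0.0992 0.0474] [np.float64(0.007838101426367969), np.float64(0.007838101426368076)] [ 0.0184 -0.0625  0.0474]
```

The fingertips look about 20 mm higher than reported, so they passed over the grip. I'll lift, go back left of the grip and feel gently down to the plate.

Call:
drive_tool:
  deltas:
    - [[0,0,-2.5],[0,0,0],-1]
    - [[1.7,0,-0.5],[0,0,0],-1]
    - [[1.7,0,0],[0,0,0],-1]
    - [[1.8,0,0],[0,0,0],-1]
    - [[0,0,0],[0,0,0],-1]

```text
t: 7.15
tool_pos: [0.5644, 0.1469, 0.1365]
eef_rot: [[-0.224, 0.882, 0.414], [0.975, 0.202, 0.096], [0.001, 0.425, -0.905]]
contact_force: [0.1, 0.5, 0.2]
opening: -0.0002
grasp_force: 0.0
```

Call:
drive_tool:
  deltas:
    - [[0,0,1.5],[0,0,0],-1]
    - [[0,0,1.0],[0,0,0],-1]
    - [[0,0,0.5],[0,0,0],-1]
    - [[0,0,0.3],[0,0,0],-1]
    - [[0,0,0],[0,0,0],-1]

```text
t: 7.65
tool_pos: [0.5784, 0.1478, 0.1054]
eef_rot: [[-0.221, 0.884, 0.413], [0.975, 0.2, 0.094], [0.0, 0.423, -0.906]]
contact_force: [0.1, -0.0, -0.1]
opening: -0.0003
grasp_force: 0.0
```

Call:
drive_tool:
  deltas:
    - [[0,0,0.3],[0,0,0],-1]
    - [[0,0,0],[0,0,0],-1]

```text
t: 7.85
tool_pos: [0.5798, 0.1485, 0.1038]
eef_rot: [[-0.221, 0.883, 0.414], [0.975, 0.2, 0.094], [0.0, 0.425, -0.905]]
contact_force: [-0.8, 0.2, 0.4]
opening: 0.0007
grasp_force: 0.0
```

Call:
drive_tool:
  deltas:
    - [[0,0,0.2],[0,0,0],-1]
    - [[0,0,0.2],[0,0,0],-1]
    - [[0,0,0],[0,0,0],-1]

```text
t: 8.15
tool_pos: [0.5813, 0.149, 0.0998]
eef_rot: [[-0.221, 0.883, 0.414], [0.975, 0.2, 0.094], [0.0, 0.424, -0.906]]
contact_force: [-0.1, 0.1, 1.2]
opening: 0.0001
grasp_force: 0.0
```

```bash
cat > st.py <<'E'
from h import *
s=monitor.read_state(); R=jigR(P0[2])@SL
print(s['t'],s['opening'],'slope',R.T@(np.array(s['tool_pos'])-jp(P0,[0,0,0])),'F',R.T@np.array(s['contact_force']))
E
python3 st.py
```

```text
8.15 0.00010369078064910876 slope [ 0.0004 -0.0053  0.0239] F [0.4476 0.0853 1.1156]
```

Call:
drive_tool:
  deltas:
    - [[0,0,0.2],[0,0,0],-1]
    - [[0,0,0.1],[0,0,0],-1]
    - [[0,0,0],[0,0,0],-1]

```text
t: 8.45
tool_pos: [0.5825, 0.1492, 0.0971]
eef_rot: [[-0.221, 0.883, 0.414], [0.975, 0.2, 0.094], [0.0, 0.424, -0.906]]
contact_force: [-0.2, -0.8, 0.3]
opening: 0.0002
grasp_force: 0.0
```

Call:
drive_tool:
  deltas:
    - [[0,0,0.2],[0,0,0],-1]
    - [[0,0,0],[0,0,0],-1]

```text
t: 8.65
tool_pos: [0.5834, 0.1494, 0.0953]
eef_rot: [[-0.221, 0.883, 0.414], [0.975, 0.2, 0.094], [0.0, 0.424, -0.906]]
contact_force: [-0.4, 0.3, -0.1]
opening: 0.0
grasp_force: 0.0
```

```bash
cat >> st.py <<'E'
print(s['tool_pos'],s['q'],s['joint_torque'])
c=cams.camera('scene'); t=cams.camera('top')
a=cv2.resize(c['frame'][150:290,340:570],None,fx=3.4,fy=3.4,interpolation=cv2.INTER_CUBIC)
T=s['tool_pos']; print((proj(c,T)-[340,150])*3.4)
cv2.imwrite('pics/m2.png',a[:,:,::-1])
E
python3 st.py
```

```text
8.65 4.543786118074136e-05 slope [ 0.0005 -0.0053  0.0189] F [-0.365   0.3624  0.0484]
[0.5834 0.1494 0.0953] [ 0.184  -0.3116  1.8627  0.0183  1.1528 -0.0428] [ -0.0009 -30.3266 -44.0108   0.0925  -2.3813   0.    ]
[373.4385 227.4175]
```

View pics/m2.png

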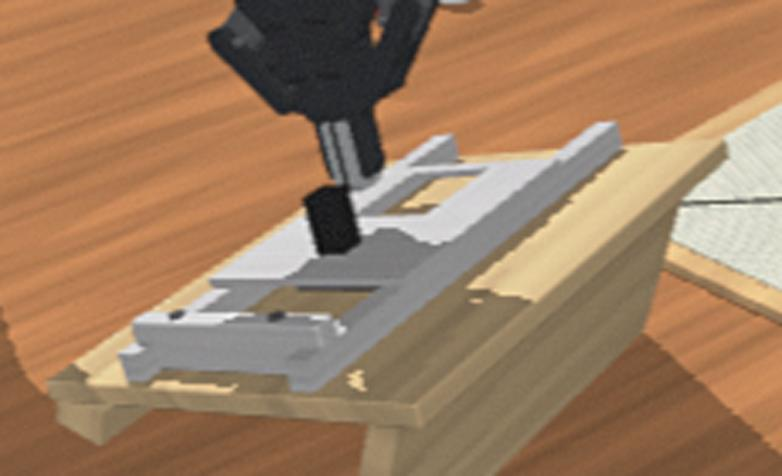

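The tip shows at (365,187), while the reported TCP projects to (373,227). The real tips are about 22 mm short of the reported TCP along the tool axis, which agrees with the wrist view. I'll go lower by that amount and push.

Call:
drive_tool:
  deltas:
    - [[0,0,0.5],[0,0,0],-1]
    - [[0,0,0.3],[0,0,0],-1]
    - [[0,0,0.2],[0,0,0],-1]
    - [[0,0,0],[0,0,0],-1]

```text
t: 9.15
tool_pos: [0.5874, 0.1503, 0.0858]
eef_rot: [[-0.221, 0.883, 0.413], [0.975, 0.2, 0.094], [0.0, 0.424, -0.906]]
contact_force: [0.3, -0.3, -1.4]
opening: 0.0001
grasp_force: 0.0
```

Call:
drive_tool:
  deltas:
    - [[-0.4,0,0],[0,0,0],-1]
    - [[-0.4,0,0],[0,0,0],-1]
    - [[-0.4,0,0],[0,0,0],-1]
    - [[-0.4,0,0],[0,0,0],-1]
    - [[-0.4,0,0],[0,0,0],-1]

```text
t: 9.65
tool_pos: [0.5922, 0.1306, 0.0867]
eef_rot: [[-0.221, 0.883, 0.414], [0.975, 0.2, 0.094], [0.0, 0.425, -0.905]]
contact_force: [-0.3, 2.0, -0.8]
opening: -0.0
grasp_force: 0.9
```

```bash
python3 st.py; python3 -c "
from h import *
for n in ('top','scene'):
    c=cams.camera(n); print(n,pinpoint(c,'guide_grip')[:1],look_for(c,'guide_grip')[:1])
"
```

```text
9.65 -3.4448874039954656e-05 slope [ 0.0009 -0.0255  0.0092] F [-0.2531  2.002  -0.7845]
[0.5922 0.1306 0.0867] [ 0.1393 -0.296   1.8656  0.0397  1.1347 -0.0926] [ -0.5797 -30.8225 -43.5184  -0.3922  -2.1566   0.1425]
[356.8852 260.4316]
top [{'centre': [212.4, 193.5], 'p': 0.86}] [{'centre': [213.5, 178.6], 'p': 0.78}]
scene [{'centre': [445.5, 261.0], 'p': 0.75}] [{'centre': [449.9, 222.5], 'p': 0.61}]
```

Contact: 2 N along the slide, so the guide is being pushed.

Call:
drive_tool:
  deltas:
    - [[-0.6,0,0],[0,0,0],-1]
    - [[-0.6,0,0],[0,0,0],-1]
    - [[-0.6,0,0],[0,0,0],-1]
    - [[-0.5,0,0],[0,0,0],-1]
    - [[-0.3,0,0],[0,0,0],-1]

```text
t: 10.55
tool_pos: [0.598, 0.1048, 0.0866]
eef_rot: [[-0.221, 0.883, 0.414], [0.975, 0.2, 0.094], [0.0, 0.425, -0.905]]
contact_force: [0.6, 2.5, -0.0]
opening: -0.0002
grasp_force: 0.8
```

Call:
drive_tool:
  deltas:
    - [[-0.2,0,0],[0,0,0],-1]
    - [[-0.1,0,0],[0,0,0],-1]
    - [[-0.1,0,0],[0,0,0],-1]

```text
t: 10.85
tool_pos: [0.5987, 0.1015, 0.0866]
eef_rot: [[-0.221, 0.883, 0.414], [0.975, 0.2, 0.094], [0.0, 0.425, -0.905]]
contact_force: [0.5, 1.6, -0.4]
opening: -0.0003
grasp_force: 0.8
```

Call:
drive_tool:
  deltas:
    - [[-0.1,0,0],[0,0,0],-1]
    - [[-0.1,0,0],[0,0,0],-1]

```text
t: 11.05
tool_pos: [0.5991, 0.0997, 0.0865]
eef_rot: [[-0.222, 0.883, 0.414], [0.975, 0.201, 0.094], [0.0, 0.425, -0.905]]
contact_force: [0.7, 2.2, 0.2]
opening: 0.0
grasp_force: 0.8
```

```bash
python3 st.py
```

```text
11.05 9.950633059811776e-06 slope [ 0.0008 -0.0572  0.009 ] F [ 1.1779  2.0348 -0.2835]
[0.5991 0.0997 0.0865] [ 0.0696 -0.2917  1.8625  0.0719  1.1379 -0.1696] [ -0.8951 -31.0918 -43.5765  -0.1676  -2.1146   0.047 ]
[321.4333 286.2738]
```

Call:
drive_tool:
  deltas:
    - [[-0.1,0,0],[0,0,0],-1]
    - [[-0.1,0,0],[0,0,0],-1]

```text
t: 11.35
tool_pos: [0.5995, 0.0977, 0.0866]
eef_rot: [[-0.221, 0.883, 0.414], [0.975, 0.2, 0.094], [0.0, 0.425, -0.905]]
contact_force: [0.4, 1.1, -0.6]
opening: -0.0001
grasp_force: 0.8
```

Call:
drive_tool:
  deltas:
    - [[-0.1,0,0],[0,0,0],-1]
    - [[-0.1,0,0],[0,0,0],-1]

```text
t: 11.55
tool_pos: [0.6, 0.0957, 0.0865]
eef_rot: [[-0.221, 0.883, 0.414], [0.975, 0.2, 0.094], [0.0, 0.425, -0.905]]
contact_force: [0.7, 1.4, -0.7]
opening: 0.0
grasp_force: 0.8
```

Call:
drive_tool:
  deltas:
    - [[-0.1,0,0],[0,0,0],-1]
    - [[0,0,0],[0,0,0],-1]

```text
t: 11.75
tool_pos: [0.6003, 0.0945, 0.0866]
eef_rot: [[-0.221, 0.883, 0.414], [0.975, 0.2, 0.094], [-0.0, 0.425, -0.905]]
contact_force: [0.4, 1.1, 0.2]
opening: -0.0
grasp_force: 0.5
```

Call:
drive_tool:
  deltas:
    - [[-0.1,0,0],[0,0,0],-1]
    - [[0,0,0],[0,0,0],-1]

```text
t: 11.95
tool_pos: [0.6005, 0.0937, 0.0866]
eef_rot: [[-0.221, 0.883, 0.414], [0.975, 0.2, 0.094], [0.0, 0.425, -0.905]]
contact_force: [-0.2, 0.2, -0.5]
opening: 0.0
grasp_force: 0.6
```

Call:
drive_tool:
  deltas:
    - [[-0.2,0,0],[0,0,0],-1]
    - [[0,0,0],[0,0,0],-1]

```text
t: 12.15
tool_pos: [0.6004, 0.0937, 0.0866]
eef_rot: [[-0.223, 0.883, 0.413], [0.975, 0.2, 0.098], [0.004, 0.424, -0.905]]
contact_force: [-2.7, 8.1, 0.4]
opening: -0.0002
grasp_force: 4.0
```

Call:
drive_tool:
  deltas:
    - [[-0.2,0,0],[0,0,0],-1]
    - [[0,0,0],[0,0,0],-1]

```text
t: 12.35
tool_pos: [0.6004, 0.0937, 0.0867]
eef_rot: [[-0.224, 0.883, 0.412], [0.975, 0.2, 0.101], [0.007, 0.424, -0.905]]
contact_force: [-3.6, 14.6, 0.9]
opening: 0.0
grasp_force: 7.4
```

```bash
python3 st.py; python3 -c "
from h import *
w=cams.camera('wrist'); t=cams.camera('top')
a=cv2.resize(t['frame'][110:270,85:290],None,fx=1.9,fy=1.9,interpolation=cv2.INTER_CUBIC)
b=cv2.resize(w['frame'][:,140:500],None,fx=1.1,fy=1.1)
m=np.zeros((528,396+390,3),np.uint8); m[:a.shape[0],396:396+a.shape[1]]=a; m[:b.shape[0],:396]=b
cv2.imwrite('pics/m3.png',m[:,:,::-1])
for u in ([0,0,.014],[.022,.029,.014],[.022,-.029,.014],[-.022,-.029,.014],[-.022,.029,.014]): print(proj(w,jp(P0,u)), (proj(w,jp(P0,u))-[140,0])*1.1)
for u in ([.11,.155,0],[-.11,.155,0],[0.023,.032,.02],[0.023,-.032,.02],[0,-.076,.052]): print('win',(proj(w,jp(P0,u))-[140,0])*1.1)
print(pinpoint(w,'tag_centre')[:2])
"
```

```text
12.35 2.411901408035343e-05 slope [ 0.0009 -0.0634  0.0092] F [ 0.0922 15.0112  0.9535]
[0.6004 0.0937 0.0867] [ 0.0504 -0.2894  1.8603  0.0885  1.1407 -0.1937] [ -8.8442 -30.152  -43.7144  -3.8497  -3.1011  -0.0269]
[314.4258 291.1535]
[322.2367 160.8742] [200.4604 176.9616]
[372.3915  94.0312] [255.6306 103.4343]
[366.8121 220.8764] [249.4933 242.964 ]
[277.364  220.6777] [151.1004 242.7455]
[272.3501  93.7224] [145.5851 103.0946]
win [ 532.2407 -300.3132]
win [-130.5539 -304.0245]
win [260.7784  93.8497]
win [253.1924 253.402 ]
win [200.0291 385.3438]
[{'centre': [318.1, 178.2], 'p': 0.74}]
```

View pics/m3.png

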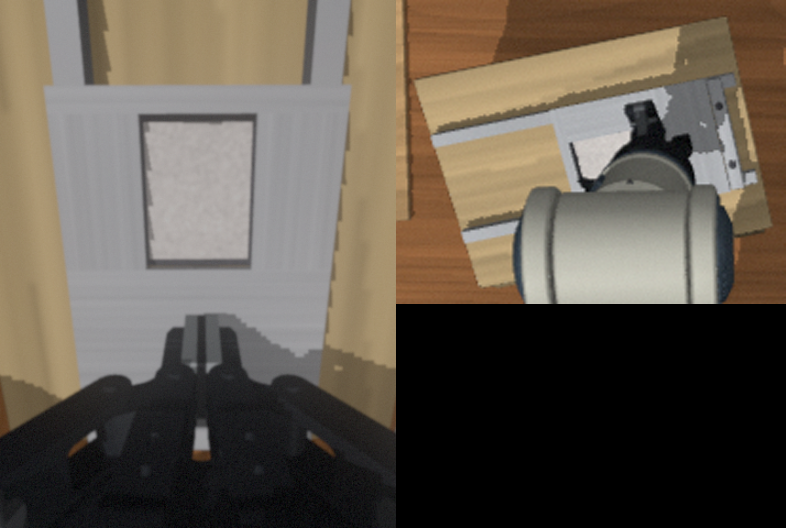

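The guide is home: it stopped hard at 15 N, and the wrist view shows the tag fully framed in the window, corners about (146,121) to (249,262). That puts the tag about 7 mm right of my board fit, so I'll back off and re-measure it by segmenting the tag.

Call:
drive_tool:
  deltas:
    - [[0.6,0,0],[0,0,0],-1]
    - [[0.2,0,-2.0],[0,0,0],-1]
    - [[0,0,-4.0],[0,0,0],-1]
    - [[0,0,-4.0],[0,0,0],-1]
    - [[0,0,0],[0,0,0],-1]

```text
t: 13.1
tool_pos: [0.5597, 0.0877, 0.1854]
eef_rot: [[-0.22, 0.878, 0.425], [0.975, 0.2, 0.093], [-0.003, 0.435, -0.901]]
contact_force: [0.7, 0.1, 0.8]
opening: 0.0003
grasp_force: 0.0
```

```bash
cat > tag.py <<'E'
from h import *
from scipy.optimize import least_squares
w=cams.camera('wrist'); t=cams.camera('top'); sc=cams.camera('scene')
for n,c in (('w',w),('t',t),('s',sc)): print(n,[(q['centre'],round(q['p'],2)) for q in pinpoint(c,'tag_centre')[:1]],proj(c,jp(P0,[0,0,.014])))
for n,c in (('w',w),('t',t),('s',sc)): print(n,[(q['centre'],round(q['p'],2)) for q in pinpoint(c,'guide_grip')[:1]],proj(c,jp(P0,[0,-.076,.052])))
# segment tag in wrist
q=pinpoint(w,'tag_centre'); q=np.array(q[0]['centre']) if q else proj(w,jp(P0,[0,-.007,.014]))
im=cv2.GaussianBlur(w['frame'],(3,3),0); seed=tuple(int(v) for v in q)
m=np.zeros((482,642),np.uint8); cv2.floodFill(im.copy(),m,seed,255,(25,)*3,(25,)*3,4|cv2.FLOODFILL_MASK_ONLY|cv2.FLOODFILL_FIXED_RANGE|(255<<8))
m=m[1:-1,1:-1]; m=cv2.morphologyEx(m,cv2.MORPH_CLOSE,np.ones((5,5))); m=cv2.morphologyEx(m,cv2.MORPH_OPEN,np.ones((7,7)))
k,_=cv2.findContours(m,cv2.RETR_EXTERNAL,cv2.CHAIN_APPROX_NONE); k=max(k,key=cv2.contourArea)
r=cv2.minAreaRect(k); print('seg',seed,im[seed[1],seed[0]],r,cv2.contourArea(k)); mm=cv2.moments(k); print(mm['m10']/mm['m00'],mm['m01']/mm['m00'])
ap=cv2.approxPolyDP(k,8,True)[:,0]; print(ap.tolist())
R=jigR(P0[2])@SL
for px in [q,r[0],*ap]:
    o,d=ray(w,px); n_=R[:,2]; X=o+d*(n_@(jp(P0,[0,0,.014])-o))/(n_@d); print(px,X,R.T@(X-jp(P0,[0,0,0])))
E
python3 tag.py; python3 b.py
```

```text
w [([313.2, 157.9], 0.93)] [314.6588 148.0815]
t [([426.0, 179.7], 0.73)] [191.2099 193.4603]
s [([445.7, 219.1], 0.74)] [451.9258 218.2862]
w [([313.4, 274.1], 0.93)] [314.6428 260.0973]
t [([234.1, 189.0], 0.66)] [229.5615 189.7401]
s [([419.4, 221.5], 0.74)] [421.164  214.8606]
seg (313, 157) [202 197 194] ((313.0, 156.0), (76.0, 56.0), 90.0) 4085.5
313.6837188430628 156.11116550401826
[[340, 118], [286, 119], [289, 194], [340, 193]]
[313.2 157.9] [0.5844 0.1475 0.0902] [-0.0011 -0.0073  0.014 ]
(313.0, 156.0) [0.584  0.1489 0.0901] [-0.0013 -0.0059  0.014 ]
[340 118] [0.5957 0.1798 0.0987] [0.0188 0.0217 0.014 ]
[286 119] [0.5606 0.1711 0.0818] [-0.0211  0.0209  0.014 ]
[289 194] [0.5735 0.1163 0.082 ] [-0.0205 -0.0354  0.014 ]
[340 193] [0.609  0.1251 0.0991] [ 0.0199 -0.0346  0.014 ]
jig [0.5932 0.1453 0.0086] [np.float64(0.00013247918838245397), np.float64(0.00013247918838226036)]
guide_grip [0.587  0.0682 0.1195] [np.float64(0.0039393473109156415), np.float64(0.003939347310915544)]
oblong_stamp [ 0.4799 -0.285   0.0916] [np.float64(0.018674862217838782), np.float64(0.018674862217838754)]
round_stamp [ 0.6331 -0.2996  0.004 ] [np.float64(0.0030932328427585184), np.float64(0.0030932328427584507)]
square_stamp [ 0.558  -0.3029 -0.0002] [np.float64(0.0010597844007965726), np.float64(0.001059784400796591)]
bottle [ 0.5477 -0.2085 -0.0133] [np.float64(0.0023317493011871734), np.float64(0.0023317493011871353)]
pot [ 0.6089 -0.3824 -0.0062] [np.float64(0.00010920654564879624), np.float64(0.00010920654564877361)]
tray [ 0.559  -0.2972 -0.0042] [np.float64(0.0017769179915653203), np.float64(0.0017769179915654207)]
```

```bash
cat >> h.py <<'E'
def downR(yaw): # tool y = stamp x at yaw, x = left
    c,s=np.cos(yaw),np.sin(yaw); return np.column_stack([[-s,c,0],[c,s,0],[0,0,-1.]])
E
python3 -c "
from h import *
plan([.481,-.31,.25],downR(.1),12,1)"
```

```text
t 14.5 dist 0.4121561830747786 rot [ 0.438  -0.0271  0.1211] /row [ 0.0365 -0.0023  0.0101]
[[[-3.09,-0.97,-1.13],[0.036,-0.002,0.01],1],[[-3.11,-0.99,-1.09],[0.036,-0.002,0.01],1],[[-3.12,-0.99,-1.04],[0.036,-0.002,0.01],1],[[-3.13,-0.99,-1.0],[0.036,-0.002,0.01],1],[[-3.14,-1.0,-0.96],[0.036,-0.002,0.01],1]]
[[[-3.15,-1.01,-0.92],[0.036,-0.002,0.01],1],[[-3.17,-1.0,-0.88],[0.036,-0.002,0.01],1],[[-3.18,-1.0,-0.83],[0.036,-0.002,0.01],1],[[-3.19,-1.0,-0.79],[0.036,-0.002,0.01],1],[[-3.2,-1.0,-0.75],[0.036,-0.002,0.01],1]]
[[[-3.21,-0.99,-0.71],[0.036,-0.002,0.01],1],[[-3.22,-0.98,-0.67],[0.036,-0.002,0.01],1]]
```

Call:
drive_tool:
  deltas:
    - [[-3.1,-1.0,-1.1],[0.036,-0.002,0.01],0]
    - [[-3.1,-1.0,-1.1],[0.036,-0.002,0.01],0]
    - [[-3.1,-1.0,-1.0],[0.036,-0.002,0.01],0]
    - [[-3.1,-1.0,-1.0],[0.036,-0.002,0.01],0]
    - [[-3.1,-1.0,-1.0],[0.036,-0.002,0.01],0]

```text
t: 15.0
tool_pos: [0.5251, -0.0782, 0.2075]
eef_rot: [[-0.172, 0.953, 0.249], [0.985, 0.164, 0.051], [0.008, 0.254, -0.967]]
contact_force: [0.6, 0.5, -0.5]
opening: 0.0429
grasp_force: 0.0
```

Call:
drive_tool:
  deltas:
    - [[-3.2,-1.0,-0.9],[0.036,-0.002,0.01],0]
    - [[-3.2,-1.0,-0.9],[0.036,-0.002,0.01],0]
    - [[-3.2,-1.0,-0.8],[0.036,-0.002,0.01],0]
    - [[-3.2,-1.0,-0.8],[0.036,-0.002,0.01],0]
    - [[-3.2,-1.0,-0.7],[0.036,-0.002,0.01],0]

```text
t: 15.5
tool_pos: [0.4933, -0.2454, 0.2372]
eef_rot: [[-0.121, 0.99, 0.076], [0.993, 0.12, 0.015], [0.006, 0.077, -0.997]]
contact_force: [0.8, -0.3, 0.6]
opening: 0.0423
grasp_force: 0.0
```

Call:
drive_tool:
  deltas:
    - [[-3.2,-1.0,-0.7],[0.036,-0.002,0.01],0]
    - [[-3.2,-1.0,-0.7],[0.036,-0.002,0.01],0]
    - [[0,0,0],[0,0,0],0]

```text
t: 15.8
tool_pos: [0.48, -0.3134, 0.2486]
eef_rot: [[-0.098, 0.995, 0.004], [0.995, 0.098, 0.003], [0.002, 0.004, -1.0]]
contact_force: [0.0, 1.4, -0.9]
opening: 0.0426
grasp_force: 0.0
```

```bash
cat > ob.py <<'E'
from h import *
s=monitor.read_state(); print(s['t'],s['tool_pos'],s['opening'])
C={n:cams.camera(n) for n in('wrist','scene','top')}
for l in('oblong_stamp','square_stamp','round_stamp','tray'):
    r={}
    for n in C:
        q=pinpoint(C[n],l)
        for z in q[:2]: print(l,n,np.round(z['centre'],1),round(z['p'],2),onz(C[n],z['centre'],0. if l=='tray' else .005)[:2])
c=C['wrist']; save(c,'w2.png')
hsv=cv2.cvtColor(c['frame'],cv2.COLOR_RGB2HSV); g=c['frame'].astype(int)
# dark wood handle blob nearest expected top
u=proj(c,[.481,-.31,.089]); m=((g.sum(2)<190)&(g[...,0]>g[...,2]+12)).astype(np.uint8)*255
m=cv2.morphologyEx(m,cv2.MORPH_OPEN,np.ones((3,3)))
k,_=cv2.findContours(m,cv2.RETR_EXTERNAL,cv2.CHAIN_APPROX_NONE)
print('exp',u)
for a in k:
    if cv2.contourArea(a)>150: print('dark',cv2.boundingRect(a),cv2.contourArea(a),cv2.minAreaRect(a))
E
python3 ob.py; python3 -c "
import cv2;a=cv2.imread('pics/w2.png');print(a.shape)"
```

```text
15.8 [ 0.48   -0.3134  0.2486] 0.04261948445888888
oblong_stamp wrist [319.1 191.8] 0.69 [ 0.4759 -0.3156]
oblong_stamp wrist [227. 105.] 0.66 [ 0.3645 -0.228 ]
oblong_stamp scene [175.9 326.2] 0.96 [ 0.4812 -0.3212]
oblong_stamp scene [203.2 272.3] 0.63 [ 0.3773 -0.2362]
oblong_stamp top [434.1 255.2] 0.57 [ 0.4837 -0.3214]
oblong_stamp top [388.4 310.2] 0.48 [ 0.3719 -0.229 ]
square_stamp wrist [387.8 187.3] 0.62 [ 0.5575 -0.3021]
square_stamp wrist [387.4 186.6] 0.26 [ 0.5568 -0.3014]
square_stamp scene [206.6 355. ] 0.95 [ 0.5628 -0.3028]
square_stamp top [424.6 222.5] 0.82 [ 0.5503 -0.3028]
round_stamp wrist [450.6 190.8] 0.57 [ 0.6335 -0.299 ]
round_stamp scene [225.4 388. ] 0.75 [ 0.6319 -0.3031]
round_stamp top [422.7 182.9] 0.63 [ 0.6327 -0.2996]
tray wrist [391.8 186.1] 0.56 [ 0.5631 -0.3011]
tray scene [206.1 352.5] 0.94 [ 0.5532 -0.3006]
tray top [420.6 221.5] 0.81 [ 0.5531 -0.2957]
exp [324.3298 204.041 ]
dark (279, 413, 104, 28) 1543.0 ((330.5, 426.5), (27.0, 103.0), 90.0)
dark (370, 296, 145, 102) 4195.0 ((439.8319091796875, 337.42962646484375), (103.3719253540039, 134.82275390625), 80.85291290283203)
dark (220, 290, 56, 86) 1597.0 ((249.14724731445312, 329.09320068359375), (51.804378509521484, 86.68055725097656), 11.768289566040039)
(480, 640, 3)
```

View pics/w2.png

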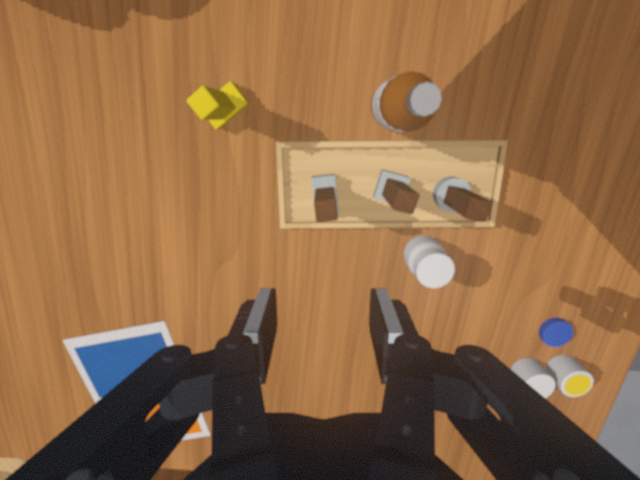

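The target stamp stands at (325,198), its oblong die partly visible above the dark handle. The square stamp is at (398,192), the round at (465,198) and the yellow look-alike at (217,103). I'll go closer and segment it.

Call:
drive_tool:
  deltas:
    - [[0,0,3],[0,0,-0.03],0]
    - [[0,0,3],[0,0,-0.03],0]
    - [[0,0,2.5],[0,0,0],0]
    - [[0,0,0],[0,0,0],0]

```text
t: 16.95
tool_pos: [0.4793, -0.3084, 0.1594]
eef_rot: [[-0.161, 0.987, -0.001], [0.987, 0.161, 0.008], [0.008, 0.0, -1.0]]
contact_force: [-0.1, -0.1, -0.7]
opening: 0.0428
grasp_force: 0.0
```

```bash
cat > seg.py <<'E'
from h import *
s=monitor.read_state(); T=np.array(s['tool_pos']); R=np.array(s['eef_rot']); print(s['t'],T,'toolyaw',np.arctan2(-R[0,0],R[1,0]))
c=cams.camera('wrist'); g=c['frame'].astype(int); save(c,'w3.png')
for z in pinpoint(c,'oblong_stamp')[:2]: print(np.round(z['centre'],1),round(z['p'],2),onz(c,z['centre'],.005)[:2])
u=proj(c,[.481,-.317,.089]);b=proj(c,[.481,-.317,.021]);print('exp top',u,'die',b)
x0=int(b[0])-60;y0=int(min(b[1],u[1]))-60;sub=g[y0:y0+150,x0:x0+120]
H=cv2.cvtColor(c['frame'],cv2.COLOR_RGB2HSV)[y0:y0+150,x0:x0+120]
sat,val=H[...,1],H[...,2]
for n,m in(('wood',(val<115)&(sat>70)),('die',(sat<55)&(val>70))):
    m=m.astype(np.uint8)*255; k,_=cv2.findContours(m,cv2.RETR_EXTERNAL,cv2.CHAIN_APPROX_NONE)
    for a in sorted(k,key=cv2.contourArea)[-2:]:
        print(n,cv2.contourArea(a),(cv2.approxPolyDP(a,3,True)[:,0]+[x0,y0]).tolist())
# coarse printout
o=[''.join('W' if v<115 and q>70 else 'D' if q<55 and v>70 else '.' for v,q in zip(rv[::2],rs[::2])) for rv,rs in zip(val[::3],sat[::3])]
print(x0,y0);print('\n'.join(o))
E
python3 seg.py
```

```text
16.95 [ 0.4793 -0.3084  0.1594] toolyaw 0.16162252578909592
[206.1 100. ] 0.94 [ 0.3624 -0.228 ]
[325.2 219.7] 0.85 [ 0.4825 -0.3181]
exp top [324.2173 248.9573] die [323.9161 223.0249]
wood 150.5 [[274, 289], [265, 312], [275, 312]]
wood 507.5 [[336, 215], [316, 215], [314, 236], [340, 237]]
die 91.0 [[270, 289], [263, 289], [263, 312]]
die 533.0 [[311, 198], [311, 228], [315, 214], [336, 213], [340, 229], [340, 199]]
263 163
............................................................
............................................................
............................................................
............................................................
............................................................
............................................................
............................................................
............................................................
............................................................
............................................................
...........................................................
[... 1680 characters left out ...]
.............................
............................................................
............................................................
............................................................
DDDDWW................................................WW.DDD
DDDDWW................................................WW.DDD
DDDDWWW...............................................WWWDDD
DDDWWWW...............................................WWW.DD
DDDWWWW...............................................WWWWDD
DDWWWWW...............................................WWWWDD
DDWWWWW...............................................WWWWWD
D.WWWWW...............................................WWWWWD
```

```bash
python3 - <<'E'
from h import *
c=cams.camera('wrist'); y=np.array([-np.sin(.15),np.cos(.15)])
for px,z,o in(([311,198],.005,.023),([340,199],.005,.023),([315,214.5],.021,.011),([336,214],.021,.011),([314,237],.089,.011),([340,238],.089,.011)):
    X=onz(c,px,z)[:2]; print(px,X,X-y*o)
s=monitor.read_state();T=np.array(s['tool_pos']);print(s['t'],T,s['q'])
g=c['frame'].astype(int); print([g[r,326].tolist() for r in range(228,290,4)])
E
```

```text
[311, 198] [ 0.4682 -0.3021] [ 0.4716 -0.3248]
[340, 199] [ 0.4959 -0.2986] [ 0.4994 -0.3213]
[315, 214.5] [ 0.4741 -0.3134] [ 0.4757 -0.3243]
[336, 214] [ 0.4933 -0.3098] [ 0.495  -0.3207]
[314, 237] [ 0.4743 -0.3122] [ 0.4759 -0.3231]
[340, 238] [ 0.4935 -0.3099] [ 0.4951 -0.3208]
17.1 [ 0.4813 -0.3099  0.1658] [-0.6355  0.008   1.3888  0.0064  1.7407 -0.7961]
[[99, 75, 53], [115, 83, 57], [118, 85, 55], [125, 87, 58], [123, 86, 57], [119, 83, 55], [120, 85, 60], [118, 81, 52], [173, 124, 79], [175, 124, 74], [174, 125, 76], [173, 124, 74], [178, 128, 79], [180, 128, 79], [179, 128, 81], [182, 131, 80]]
```

Call:
drive_tool:
  deltas:
    - [[-1.3,0.2,0],[0,0,0.02],0]
    - [[0,0,2.5],[0,0,0],0]
    - [[0,0,2.5],[0,0,0],0]
    - [[0,0,2.5],[0,0,0],0]
    - [[0,0,0],[0,0,0],0]

```text
t: 17.6
tool_pos: [0.4843, -0.3217, 0.0862]
eef_rot: [[-0.14, 0.99, 0.001], [0.99, 0.14, 0.007], [0.006, 0.002, -1.0]]
contact_force: [-0.1, -0.2, -0.6]
opening: 0.0427
grasp_force: 0.0
```

```bash
python3 -c "
from h import *
plan([.4853,-.3228,.020],downR(.14),1,0); print(monitor.read_state()['contact_force'])"
```

```text
t 17.6 dist 0.06623130522093583 rot [ 0.0023 -0.0063  0.0006] /row [ 0.0023 -0.0063  0.0006]
[[[-0.16,0.07,6.62],[0.002,-0.006,0.001],0]]
[-0.0848 -0.1573 -0.6135]
```

Call:
drive_tool:
  deltas:
    - [[-0.1,0.1,2.0],[0.002,-0.006,0],0]
    - [[0,0,2.0],[0,0,0],0]
    - [[0,0,2.0],[0,0,0],0]
    - [[0,0,0.6],[0,0,0],0]
    - [[0,0,0],[0,0,0],0]

```text
t: 18.1
tool_pos: [0.4871, -0.3232, 0.0239]
eef_rot: [[-0.141, 0.99, 0.004], [0.99, 0.141, -0.003], [-0.003, 0.004, -1.0]]
contact_force: [-0.7, -0.3, 0.6]
opening: 0.0427
grasp_force: 0.0
```

Call:
drive_tool:
  deltas:
    - [[0,0,0],[0,0,0],-1]
    - [[0,0,0],[0,0,0],-1]
    - [[0,0,0],[0,0,0],-1]
    - [[0,0,0],[0,0,0],-1]
    - [[0,0,0],[0,0,0],-1]

```text
t: 18.6
tool_pos: [0.4878, -0.3238, 0.0254]
eef_rot: [[-0.141, 0.99, 0.007], [0.99, 0.141, -0.005], [-0.006, 0.006, -1.0]]
contact_force: [-0.5, -1.8, 6.2]
opening: 0.0213
grasp_force: 59.4
```

```bash
python3 -c "
from h import *
s=monitor.read_state(); R=np.array(s['eef_rot'])
print(s['t'],s['tool_pos'],R.tolist(),s['opening'],s['grasp_force'],s['contact_force'],s['torque'],'yaw',np.arctan2(-R[0,0],R[1,0]))"
```

```text
18.6 [ 0.4878 -0.3238  0.0254] [[-0.14108821277159347, 0.9899712515536077, 0.007144040474513201], [0.9899782723553301, 0.14112628608416278, -0.005137279479160823], [-0.006093970895368495, 0.0063476352663721525, -0.9999612847731915]] 0.021276956924027195 59.358458518981934 [-0.5137 -1.7749  6.1753] [-0.1286  0.1672 -0.0083] yaw 0.141563183271339
```

Gripped, with an opening of 21.3 mm matching the 22 mm handle. The die face lies 20 mm ahead of the reported TCP. I'll lift and plan the carry.

Call:
drive_tool:
  deltas:
    - [[0,0,-1.0],[0,0,0],-1]
    - [[0,0,-5.0],[0,0,0],-1]
    - [[0,0,-5.0],[0,0,0],-1]
    - [[0,0,-5.0],[0,0,0],-1]
    - [[0,0,-5.0],[0,0,0],-1]

```text
t: 19.1
tool_pos: [0.4854, -0.3216, 0.235]
eef_rot: [[-0.142, 0.99, 0.004], [0.99, 0.142, -0.002], [-0.002, 0.003, -1.0]]
contact_force: [1.3, -0.8, -2.7]
opening: 0.0215
grasp_force: 59.5
```

Call:
drive_tool:
  deltas:
    - [[0,0,0],[0,0,0],-1]
    - [[0,0,0],[0,0,0],-1]

```text
t: 19.3
tool_pos: [0.4863, -0.3223, 0.2347]
eef_rot: [[-0.141, 0.99, 0.007], [0.99, 0.142, -0.004], [-0.005, 0.006, -1.0]]
contact_force: [-0.1, -0.0, -3.4]
opening: 0.0217
grasp_force: 59.6
```

```bash
cat >> h.py <<'E'
TAG=np.array([.584,.148,.0902]); PJ=[0,0,.225]
def press(h,dx=0.001): # TCP for die face h above tag; dx die offset along tool x
    A=toolR(PJ); return TAG-A[:,2]*(h+.0204)-A[:,0]*dx
E
python3 -c "
from h import *
s=monitor.read_state(); print(s['opening'],s['contact_force'],s['torque'])
w=cams.camera('wrist'); R=np.array(s['eef_rot']);T=np.array(s['tool_pos']); X=T+R@[.001,0,.0204]
for n,c in(('wrist',w),('scene',cams.camera('scene')),('top',cams.camera('top'))): print(n,proj(c,X),[np.round(q['centre'],1).tolist()+[round(q['p'],2)] for q in pinpoint(c,'oblong_stamp')[:3]])
plan(press(.06),toolR(PJ),13,-1)"
```

```text
0.021701680438215083 [-0.0653 -0.0273 -3.3787] [-0.0193 -0.0014 -0.0069]
wrist [324.0739 262.9914] [[320.2, 253.9, 0.9], [219.1, 87.8, 0.78]]
scene [147.4117 213.3989] [[151.4, 214.7, 0.9], [204.1, 273.5, 0.89]]
top [462.5474 241.2641] [[389.4, 311.8, 0.52], [462.0, 240.4, 0.45]]
t 19.6 dist 0.4707997035759132 rot [-0.4349  0.0185 -0.0818] /row [-0.0335  0.0014 -0.0063]
[[[3.44,1.0,0.52],[-0.033,0.001,-0.006],-1],[[3.44,1.0,0.56],[-0.033,0.001,-0.006],-1],[[3.42,1.01,0.59],[-0.033,0.001,-0.006],-1],[[3.42,1.01,0.64],[-0.033,0.001,-0.006],-1],[[3.42,1.0,0.66],[-0.033,0.001,-0.006],-1]]
[[[3.41,1.0,0.71],[-0.033,0.001,-0.006],-1],[[3.4,1.0,0.74],[-0.033,0.001,-0.006],-1],[[3.39,1.0,0.78],[-0.033,0.001,-0.006],-1],[[3.39,0.99,0.81],[-0.033,0.001,-0.006],-1],[[3.38,0.98,0.85],[-0.033,0.001,-0.006],-1]]
[[[3.38,0.97,0.88],[-0.033,0.001,-0.006],-1],[[3.36,0.96,0.92],[-0.033,0.001,-0.006],-1],[[3.36,0.96,0.96],[-0.033,0.001,-0.006],-1]]
```

Call:
drive_tool:
  deltas:
    - [[3.4,1.0,0.5],[-0.033,0.001,-0.006],-1]
    - [[3.4,1.0,0.6],[-0.033,0.001,-0.006],-1]
    - [[3.4,1.0,0.6],[-0.033,0.001,-0.006],-1]
    - [[3.4,1.0,0.6],[-0.033,0.001,-0.006],-1]
    - [[3.4,1.0,0.7],[-0.033,0.001,-0.006],-1]

```text
t: 20.1
tool_pos: [0.5109, -0.1448, 0.2052]
eef_rot: [[-0.171, 0.971, 0.165], [0.985, 0.169, 0.029], [0.0, 0.168, -0.986]]
contact_force: [1.2, -0.3, -2.1]
opening: 0.0211
grasp_force: 59.6
```

Call:
drive_tool:
  deltas:
    - [[3.4,1.0,0.7],[-0.033,0.001,-0.006],-1]
    - [[3.4,1.0,0.7],[-0.033,0.001,-0.006],-1]
    - [[3.4,1.0,0.8],[-0.033,0.001,-0.006],-1]
    - [[3.4,1.0,0.8],[-0.033,0.001,-0.006],-1]
    - [[3.4,1.0,0.8],[-0.033,0.001,-0.006],-1]

```text
t: 20.6
tool_pos: [0.536, 0.0327, 0.1795]
eef_rot: [[-0.201, 0.926, 0.321], [0.98, 0.191, 0.063], [-0.003, 0.327, -0.945]]
contact_force: [-0.1, 0.1, -2.7]
opening: 0.0211
grasp_force: 59.6
```

Call:
drive_tool:
  deltas:
    - [[3.4,1.0,0.9],[-0.033,0.001,-0.006],-1]
    - [[3.4,1.0,0.9],[-0.033,0.001,-0.006],-1]
    - [[3.4,1.0,1.0],[-0.033,0.001,-0.006],-1]
    - [[0,0,0],[0,0,0],-1]

```text
t: 21.0
tool_pos: [0.5509, 0.1428, 0.1619]
eef_rot: [[-0.223, 0.886, 0.406], [0.975, 0.205, 0.088], [-0.005, 0.416, -0.909]]
contact_force: [-0.7, -0.5, -3.1]
opening: 0.0215
grasp_force: 59.6
```

```bash
cat > hov.py <<'E'
from h import *
import sys
h=float(sys.argv[1])
s=monitor.read_state(); R=np.array(s['eef_rot']);T=np.array(s['tool_pos'])
print(s['t'],s['opening'],'F slope',toolR(PJ).T@np.array(s['contact_force']))
plan(press(h),toolR(PJ),1,-1)
c=cams.camera('wrist'); save(c,'hv.png')
for l in('oblong_stamp','tag_centre','guide_grip'): print(l,[np.round(q['centre'],1).tolist()+[round(q['p'],2)] for q in pinpoint(c,l)[:2]])
X=lambda v:T+R@np.array(v)
print('die face',proj(c,X([.001,0,.0204])),'far edge mid/top z',proj(c,X([.024,0,.0204])),'tag',proj(c,TAG))
A=toolR(PJ)
print('tag corners',[proj(c,TAG+A@[a,b,0]).round(1).tolist() for a,b in((.029,-.022),(.029,.022),(-.029,.022),(-.029,-.022))])
print('win corners',[proj(c,TAG+A@[a,b,-.006]).round(1).tolist() for a,b in((.032,-.023),(.032,.023),(-.032,.023),(-.032,-.023))])
f=c['frame'];H=cv2.cvtColor(f,cv2.COLOR_RGB2HSV)
for r in range(120,300,4): print(r,' '.join('%3d'%v for v in f[r,268:376:4].mean(1)))
E
python3 hov.py .06
```

```text
21.0 0.021481712514132438 F slope [-0.3167 -2.0346  2.46  ]
t 21.0 dist 0.003506715557713029 rot [-0.0076  0.0047  0.0026] /row [-0.0076  0.0047  0.0026]
[[[-0.33,0.0,-0.12],[-0.008,0.005,0.003],-1]]
oblong_stamp [[320.3, 250.2, 0.91]]
tag_centre []
guide_grip []
die face [323.4879 263.0384] far edge mid/top z [323.5187 225.8675] tag [324.1863 235.5532]
tag corners [[294.1, 197.8], [354.6, 198.0], [352.2, 270.8], [295.9, 270.4]]
win corners [[291.9, 195.5], [356.8, 195.8], [353.9, 277.6], [294.1, 277.3]]
120 112 125 168 164 158 157 161 163 162 162 156 156 159 163 164 162 164 169 172 174 168 168 168 164 162 162 161
124 114 125 169 166 160 159 161 164 163 162 158 159 158 164 164 162 163 173 171 170 168 169 169 165 161 160 161
128 111 150 168 165 160 160 161 163 164 163 158 158 159 163 162 160 164 170 173 172 169 167 168 165 161 160 161
132 113 136 167 167 160 160 164 164 165 162 158 157 160 163 161 160 162 171 174 170 168 167 169 165 162 160 162
136 114 129 170 166 160 159 160 164 166 162 158 159 159 164 162 163 163 169 172 171 171 168 170 165 161 163 163
140 112 120 169 168 162 161 16
[... 3749 characters left out ...]
 112 109 126 133 126 128 129
276 178 176 178 179 179 174 176 105  69  71  64  61  60  63  57  61  56  62  59  58  81  94 127 130 128 130 125
280 183 181 183 183 180 183 181 162  68  69  68  62  60  58  61  61  60  59  57  62  90 121 127 129 128 130 131
284 185 183 183 185 182 179 179 143  65  66  62  63  57  61  60  54  60  57  59  62  81 125 127 125 128 128 128
288 181 181 180 181 144 108 112  73  66  63  59  57  58  58  54  53  55  53  57  58  53  79  82  97 130 129 129
292 181 179 180 179 124 112 109  62  65  60  61  59  51  58  58  53  57  54  55  59  50  74  82  95 124 127 129
296 182 174 163 160 111 111 108  59  67  59  59  59  60  54  53  55  58  54  51  55  50  68  83  89 107 111 110
```

The die enters about 5 mm further along tool x than assumed, because a pose was read while the arm was still moving. The direct image comparison and the networks agree on that. I'll correct it, lower to just above the window and recheck.

Call:
drive_tool:
  deltas:
    - [[-0.7,0.1,1.0],[-0.008,0.005,0.003],-1]
    - [[0,0,1.5],[0,0,0],-1]
    - [[0,0,1.2],[0,0,0],-1]
    - [[0,0,0.4],[0,0,0],-1]
    - [[0,0,0],[0,0,0],-1]

```text
t: 21.7
tool_pos: [0.5719, 0.1357, 0.1263]
eef_rot: [[-0.217, 0.884, 0.414], [0.976, 0.197, 0.091], [-0.001, 0.424, -0.906]]
contact_force: [-0.3, -0.9, -2.7]
opening: 0.0213
grasp_force: 59.5
```

Call:
drive_tool:
  deltas:
    - [[0,0,0],[0,0,0],-1]
    - [[0,0,0],[0,0,0],-1]

```text
t: 21.9
tool_pos: [0.5726, 0.1362, 0.1294]
eef_rot: [[-0.218, 0.882, 0.418], [0.976, 0.198, 0.092], [-0.002, 0.428, -0.904]]
contact_force: [0.2, 0.5, -2.1]
opening: 0.0211
grasp_force: 59.5
```

```bash
cat > hv2.py <<'E'
from h import *
import sys
h=float(sys.argv[1]); DX,DY=.005,-.0012
s=monitor.read_state(); R=np.array(s['eef_rot']);T=np.array(s['tool_pos']); A=toolR(PJ)
print(s['t'],s['opening'],'F tool',A.T@np.array(s['contact_force']),'vel',np.abs(s['joint_vel']).max())
X=T+R@[DX,DY,.0204]; e=A.T@(X-TAG); print('die face in tag (toolx,y,z)',e,'rot',Ro.from_matrix(R.T@A).as_rotvec())
c=cams.camera('wrist')
print('die',[np.round(q['centre'],1).tolist() for q in pinpoint(c,'oblong_stamp')[:1]])
B=lambda a,b,z:proj(c,T+R@[a+DX,b+DY,z]).round(1).tolist()
print('die bottom far corners',B(.023,-.014,.0204),B(.023,.014,.0204),'top',B(.023,-.014,.0044),B(.023,.014,.0044))
W=lambda a,b,z:proj(c,TAG+A@[a,b,-z]).round(1).tolist()
print('win',W(.032,-.023,.006),W(.032,.023,.006),'tag',W(.029,-.022,0),W(.029,.022,0))
f=cv2.GaussianBlur(c['frame'],(3,3),0).astype(int).mean(2)
print('rows@310..340',[(r,int(f[r,310:336].mean())) for r in range(184,262,2)])
for r in (232,240): print('cols@',r,[(k,int(f[r-3:r+4,k].mean())) for k in range(276,374,2)])
E
python3 hv2.py .018
```

```text
21.9 0.021123198636004162 F tool [ 0.4383 -0.6358  1.9977] vel 0.004629484852278261
die face in tag (toolx,y,z) [-0.004   0.003  -0.0209] rot [ 0.0056  0.0036 -0.0041]
die [[318.9, 250.7]]
die bottom far corners [296.7, 219.1] [346.1, 219.1] top [294.5, 227.6] [348.1, 227.6]
win [277.3, 191.2] [354.7, 190.8] tag [280.3, 194.0] [352.0, 193.7]
rows@310..340 [(184, 171), (186, 172), (188, 173), (190, 166), (192, 127), (194, 121), (196, 170), (198, 187), (200, 188), (202, 189), (204, 189), (206, 189), (208, 189), (210, 188), (212, 187), (214, 184), (216, 152), (218, 113), (220, 110), (222, 116), (224, 144), (226, 162), (228, 164), (230, 164), (232, 164), (234, 163), (236, 163), (238, 163), (240, 163), (242, 163), (244, 162), (246, 142), (248, 87), (250, 66), (252, 66), (254, 65), (256, 64), (258, 64), (260, 64)]
cols@ 232 [(276, 172), (278, 165), (280, 125), (282, 113), (284, 160), (286, 186), (288, 190), (290, 190), (292, 190), (294, 185), (296, 165), (298, 163), (300, 163), (302, 162), (304, 161), (306, 162), (308, 163), (310, 164), (312, 162), (314, 162), (316, 163), (318, 164), (320,
[... 217 characters left out ...]
123), (358, 126), (360, 128), (362, 132), (364, 143), (366, 164), (368, 170), (370, 170), (372, 171)]
cols@ 240 [(276, 171), (278, 169), (280, 135), (282, 107), (284, 138), (286, 169), (288, 189), (290, 193), (292, 192), (294, 188), (296, 171), (298, 163), (300, 163), (302, 162), (304, 161), (306, 162), (308, 163), (310, 163), (312, 162), (314, 162), (316, 163), (318, 164), (320, 164), (322, 164), (324, 165), (326, 166), (328, 165), (330, 163), (332, 161), (334, 161), (336, 163), (338, 163), (340, 163), (342, 161), (344, 161), (346, 159), (348, 142), (350, 133), (352, 107), (354, 105), (356, 123), (358, 127), (360, 127), (362, 127), (364, 129), (366, 154), (368, 170), (370, 171), (372, 171)]
```

Call:
drive_tool:
  deltas:
    - [[0.3,-0.3,0.6],[0.006,0.004,-0.004],-1]
    - [[0,0,0.6],[0,0,0],-1]
    - [[0,0,0],[0,0,0],-1]
    - [[0,0,0],[0,0,0],-1]
    - [[0,0,0],[0,0,0],-1]

```text
t: 22.5
tool_pos: [0.574, 0.1395, 0.1164]
eef_rot: [[-0.223, 0.884, 0.41], [0.975, 0.202, 0.094], [0.0, 0.421, -0.907]]
contact_force: [-0.2, -0.0, -2.3]
opening: 0.0214
grasp_force: 59.5
```

```bash
python3 hv2.py .01
```

```text
22.5 0.021393654969542052 F tool [ 0.0197 -1.1883  2.0072] vel 0.004205064276795618
die face in tag (toolx,y,z) [-0.0011 -0.0007 -0.0082] rot [-0.0016 -0.0003 -0.0003]
die [[322.4, 251.8]]
die bottom far corners [296.6, 219.1] [346.0, 219.1] top [294.4, 227.6] [348.0, 227.6]
win [281.8, 200.7] [363.4, 200.8] tag [284.8, 203.4] [360.4, 203.5]
rows@310..340 [(184, 154), (186, 170), (188, 172), (190, 171), (192, 170), (194, 169), (196, 171), (198, 171), (200, 162), (202, 120), (204, 128), (206, 175), (208, 186), (210, 187), (212, 187), (214, 184), (216, 151), (218, 112), (220, 109), (222, 115), (224, 142), (226, 160), (228, 162), (230, 162), (232, 162), (234, 162), (236, 162), (238, 161), (240, 161), (242, 161), (244, 160), (246, 140), (248, 86), (250, 65), (252, 64), (254, 64), (256, 64), (258, 63), (260, 62)]
cols@ 232 [(276, 167), (278, 169), (280, 170), (282, 160), (284, 116), (286, 111), (288, 143), (290, 171), (292, 187), (294, 180), (296, 162), (298, 161), (300, 161), (302, 160), (304, 159), (306, 159), (308, 162), (310, 162), (312, 160), (314, 160), (316, 161), (318, 162), (320,
[... 217 characters left out ...]
135), (358, 134), (360, 113), (362, 115), (364, 160), (366, 171), (368, 172), (370, 173), (372, 174)]
cols@ 240 [(276, 166), (278, 168), (280, 169), (282, 164), (284, 124), (286, 110), (288, 161), (290, 184), (292, 186), (294, 183), (296, 167), (298, 161), (300, 161), (302, 160), (304, 159), (306, 159), (308, 161), (310, 161), (312, 159), (314, 160), (316, 161), (318, 162), (320, 162), (322, 162), (324, 163), (326, 164), (328, 164), (330, 161), (332, 159), (334, 160), (336, 161), (338, 162), (340, 161), (342, 160), (344, 159), (346, 157), (348, 140), (350, 134), (352, 135), (354, 136), (356, 135), (358, 133), (360, 109), (362, 121), (364, 165), (366, 172), (368, 172), (370, 173), (372, 173)]
```

Window edges sit at columns 283 and 363 and the die at 295 to 348, so it is centred within 1 mm both ways. Now I'll press slowly, watching the force (baseline +2 N along the tool, target about -6 N).

Call:
drive_tool:
  deltas:
    - [[0,0.1,0.2],[0,0,0],-1]
    - [[0,0,0.2],[0,0,0],-1]
    - [[0,0,0.2],[0,0,0],-1]
    - [[0,0,0],[0,0,0],-1]
    - [[0,0,0],[0,0,0],-1]

```text
t: 23.1
tool_pos: [0.5773, 0.1402, 0.1111]
eef_rot: [[-0.223, 0.884, 0.41], [0.975, 0.202, 0.094], [0.0, 0.421, -0.907]]
contact_force: [-0.2, 0.1, -1.7]
opening: 0.0213
grasp_force: 59.5
```

```bash
cat > pr.py <<'E'
from h import *
s=monitor.read_state(); R=np.array(s['eef_rot']);T=np.array(s['tool_pos']); A=toolR(PJ)
print(s['t'],s['opening'],'F tool',A.T@np.array(s['contact_force']),'M',A.T@np.array(s['torque']),'die',A.T@(T+R@[.0055,-.0012,.0204]-TAG),'rot',Ro.from_matrix(R.T@A).as_rotvec())
E
python3 pr.py
```

```text
23.1 0.02132689142562737 F tool [ 0.1463 -0.8818  1.4541] M [0.3458 0.005  0.0101] die [-0.0006  0.0001 -0.002 ] rot [-0.002  -0.0003 -0.0004]
```

Call:
drive_tool:
  deltas:
    - [[0,0,0.2],[0,0,0],-1]
    - [[0,0,0.2],[0,0,0],-1]
    - [[0,0,0],[0,0,0],-1]
    - [[0,0,0],[0,0,0],-1]

```text
t: 23.5
tool_pos: [0.5791, 0.1406, 0.1081]
eef_rot: [[-0.223, 0.884, 0.411], [0.975, 0.202, 0.094], [0.0, 0.422, -0.907]]
contact_force: [-1.6, -0.2, -1.3]
opening: 0.0212
grasp_force: 59.9
```

```bash
python3 pr.py
```

```text
23.5 0.021151383449092953 F tool [ 0.1263 -1.997   0.5086] M [0.4413 0.0118 0.0657] die [-0.0006  0.0005  0.0015] rot [-0.0011 -0.0003 -0.0004]
```

Call:
drive_tool:
  deltas:
    - [[0,0,0.2],[0,0,0],-1]
    - [[0,0,0],[0,0,0],-1]
    - [[0,0,0],[0,0,0],-1]

```text
t: 23.8
tool_pos: [0.58, 0.1408, 0.1063]
eef_rot: [[-0.223, 0.884, 0.411], [0.975, 0.202, 0.094], [0.0, 0.422, -0.907]]
contact_force: [-0.3, -1.4, 2.3]
opening: 0.021
grasp_force: 60.1
```

```bash
python3 pr.py
```

```text
23.8 0.02104967499072195 F tool [-1.2876  0.444  -2.2834] M [0.4088 0.0206 0.0427] die [-0.0006  0.0006  0.0035] rot [-0.0009 -0.0003 -0.0003]
```

Call:
drive_tool:
  deltas:
    - [[0,0,0.2],[0,0,0],-1]
    - [[0,0,0],[0,0,0],-1]
    - [[0,0,0],[0,0,0],-1]

```text
t: 24.1
tool_pos: [0.5808, 0.141, 0.1044]
eef_rot: [[-0.223, 0.884, 0.411], [0.975, 0.202, 0.094], [0.0, 0.422, -0.907]]
contact_force: [-2.6, -1.3, 3.3]
opening: 0.0212
grasp_force: 60.3
```

```bash
python3 pr.py;python3 pr.py
```

```text
24.1 0.021153554947389498 F tool [-0.6658 -1.1291 -4.204 ] M [ 0.414   0.0297 -0.041 ] die [-0.0006  0.0006  0.0055] rot [-0.0009 -0.0003 -0.0003]
24.1 0.021153554947389498 F tool [-0.6658 -1.1291 -4.204 ] M [ 0.414   0.0297 -0.041 ] die [-0.0006  0.0006  0.0055] rot [-0.0009 -0.0003 -0.0003]
```

Call:
drive_tool:
  deltas:
    - [[0,0,0.2],[0,0,0],-1]
    - [[0,0,0],[0,0,0],-1]
    - [[0,0,0],[0,0,0],-1]

```text
t: 24.4
tool_pos: [0.5816, 0.1412, 0.1027]
eef_rot: [[-0.223, 0.884, 0.411], [0.975, 0.202, 0.094], [0.0, 0.422, -0.907]]
contact_force: [-3.0, -0.3, 3.8]
opening: 0.0214
grasp_force: 60.6
```

```bash
python3 pr.py
```

```text
24.4 0.021362037107063803 F tool [ 0.4199 -1.1136 -4.746 ] M [ 0.4005  0.0239 -0.0058] die [-0.0006  0.0006  0.0075] rot [-0.0009 -0.0003 -0.0003]
```

Call:
drive_tool:
  deltas:
    - [[0,0,0],[0,0,0],-1]

```text
t: 24.5
tool_pos: [0.5816, 0.1412, 0.1027]
eef_rot: [[-0.223, 0.884, 0.411], [0.975, 0.202, 0.094], [0.0, 0.422, -0.907]]
contact_force: [-3.6, -0.5, 4.6]
opening: 0.0213
grasp_force: 60.5
```

```bash
python3 pr.py
```

```text
24.5 0.021300152500934692 F tool [ 0.2966 -1.3454 -5.6568] M [ 0.3226 -0.0526  0.0015] die [-0.0006  0.0006  0.0075] rot [-0.0009 -0.0003 -0.0003]
```

Call:
drive_tool:
  deltas:
    - [[0,0,0],[0,0,0],-1]

```text
t: 24.6
tool_pos: [0.5816, 0.1412, 0.1026]
eef_rot: [[-0.223, 0.884, 0.411], [0.975, 0.202, 0.094], [0.0, 0.422, -0.907]]
contact_force: [-3.3, -1.2, 4.8]
opening: 0.0211
grasp_force: 60.5
```

```bash
python3 pr.py
```

```text
24.6 0.021093888983175473 F tool [-0.4002 -1.0845 -5.8535] M [ 0.2853 -0.0238  0.0161] die [-0.0006  0.0005  0.0075] rot [-0.0009 -0.0003 -0.0003]
```

Call:
drive_tool:
  deltas:
    - [[0,0,0.03],[0,0,0],-1]
    - [[0,0,0],[0,0,0],-1]
    - [[0,0,0],[0,0,0],-1]
    - [[0,0,0],[0,0,0],-1]
    - [[0,0,0],[0,0,0],-1]

```text
t: 25.1
tool_pos: [0.5817, 0.1412, 0.1023]
eef_rot: [[-0.223, 0.884, 0.411], [0.975, 0.202, 0.094], [0.0, 0.422, -0.907]]
contact_force: [-2.4, -1.5, 5.5]
opening: 0.0214
grasp_force: 60.5
```

```bash
python3 pr.py
```

```text
25.1 0.02135984479599324 F tool [-0.9628 -0.097  -6.0874] M [ 0.0992  0.0311 -0.0653] die [-0.0006  0.0005  0.0079] rot [-0.0009 -0.0003 -0.0004]
```

Call:
drive_tool:
  deltas:
    - [[0,0,0],[0,0,0],-1]
    - [[0,0,0],[0,0,0],-1]
    - [[0,0,0],[0,0,0],-1]
    - [[0,0,0],[0,0,0],-1]
    - [[0,0,0],[0,0,0],-1]

```text
t: 25.6
tool_pos: [0.5818, 0.1412, 0.1022]
eef_rot: [[-0.223, 0.884, 0.411], [0.975, 0.202, 0.094], [0.0, 0.422, -0.907]]
contact_force: [-1.6, -0.5, 4.9]
opening: 0.0214
grasp_force: 60.5
```

```bash
python3 pr.py
```

```text
25.6 0.021350818123324355 F tool [-0.1479  0.5284 -5.2046] M [ 0.1275 -0.0046 -0.0306] die [-0.0006  0.0005  0.0079] rot [-0.0009 -0.0003 -0.0004]
```

Call:
drive_tool:
  deltas:
    - [[0,0,0],[0,0,0],-1]
    - [[0,0,0],[0,0,0],-1]
    - [[0,0,0],[0,0,0],-1]

```text
t: 25.9
tool_pos: [0.5818, 0.1412, 0.1023]
eef_rot: [[-0.223, 0.884, 0.411], [0.975, 0.202, 0.094], [0.0, 0.422, -0.907]]
contact_force: [-2.3, 0.5, 4.6]
opening: 0.0213
grasp_force: 60.5
```

```bash
python3 pr.py
```

```text
25.9 0.021294819666735992 F tool [ 1.0373  0.0183 -5.1088] M [0.1687 0.0019 0.0397] die [-0.0006  0.0005  0.0079] rot [-0.0009 -0.0003 -0.0003]
```

Held for more than 1.5 s at about 7 mm. Now straight off.

Call:
drive_tool:
  deltas:
    - [[0,0,-0.5],[0,0,0],-1]
    - [[0,0,-0.7],[0,0,0],-1]
    - [[0,0,-1.0],[0,0,0],-1]
    - [[0,0,-2.5],[0,0,0],-1]
    - [[0,0,-3.5],[0,0,0],-1]

```text
t: 26.4
tool_pos: [0.5457, 0.1331, 0.1732]
eef_rot: [[-0.223, 0.887, 0.404], [0.975, 0.203, 0.093], [0.001, 0.414, -0.91]]
contact_force: [-0.7, 0.2, -1.1]
opening: 0.0212
grasp_force: 59.5
```

```bash
python3 -c "
from h import *
plan([.486,-.324,.24],downR(.141),13,-1)"
```

```text
t 26.4 dist 0.4657461990393847 rot [ 0.427  -0.0188  0.0824] /row [ 0.0328 -0.0014  0.0063]
[[[-3.32,-0.91,-0.98],[0.033,-0.001,0.006],-1],[[-3.34,-0.92,-0.95],[0.033,-0.001,0.006],-1],[[-3.33,-0.92,-0.91],[0.033,-0.001,0.006],-1],[[-3.35,-0.94,-0.88],[0.033,-0.001,0.006],-1],[[-3.35,-0.95,-0.84],[0.033,-0.001,0.006],-1]]
[[[-3.35,-0.95,-0.81],[0.033,-0.001,0.006],-1],[[-3.37,-0.97,-0.78],[0.033,-0.001,0.006],-1],[[-3.37,-0.96,-0.74],[0.033,-0.001,0.006],-1],[[-3.37,-0.97,-0.7],[0.033,-0.001,0.006],-1],[[-3.39,-0.97,-0.67],[0.033,-0.001,0.006],-1]]
[[[-3.39,-0.97,-0.64],[0.033,-0.001,0.006],-1],[[-3.39,-0.97,-0.59],[0.033,-0.001,0.006],-1],[[-3.4,-0.98,-0.57],[0.033,-0.001,0.006],-1]]
```

Call:
drive_tool:
  deltas:
    - [[-3.3,-0.9,-1.0],[0.033,-0.001,0.006],-1]
    - [[-3.3,-0.9,-1.0],[0.033,-0.001,0.006],-1]
    - [[-3.3,-0.9,-0.9],[0.033,-0.001,0.006],-1]
    - [[-3.3,-0.9,-0.9],[0.033,-0.001,0.006],-1]
    - [[-3.4,-0.9,-0.8],[0.033,-0.001,0.006],-1]

```text
t: 26.9
tool_pos: [0.5245, -0.0425, 0.2024]
eef_rot: [[-0.194, 0.947, 0.258], [0.981, 0.185, 0.058], [0.007, 0.264, -0.965]]
contact_force: [1.0, 0.1, -2.8]
opening: 0.0214
grasp_force: 59.6
```

Call:
drive_tool:
  deltas:
    - [[-3.4,-0.9,-0.8],[0.033,-0.001,0.006],-1]
    - [[-3.4,-1.0,-0.8],[0.033,-0.001,0.006],-1]
    - [[-3.4,-1.0,-0.7],[0.033,-0.001,0.006],-1]
    - [[-3.4,-1.0,-0.7],[0.033,-0.001,0.006],-1]
    - [[-3.4,-1.0,-0.7],[0.033,-0.001,0.006],-1]

```text
t: 27.4
tool_pos: [0.501, -0.22, 0.2274]
eef_rot: [[-0.163, 0.982, 0.099], [0.987, 0.162, 0.024], [0.008, 0.102, -0.995]]
contact_force: [0.6, 0.1, -2.1]
opening: 0.0213
grasp_force: 59.6
```

Call:
drive_tool:
  deltas:
    - [[-3.4,-1.0,-0.6],[0.033,-0.001,0.006],-1]
    - [[-3.4,-1.0,-0.6],[0.033,-0.001,0.006],-1]
    - [[-3.4,-1.0,-0.6],[0.033,-0.001,0.006],-1]
    - [[0,0,0],[0,0,0],-1]
    - [[0,0,0],[0,0,0],-1]

```text
t: 27.9
tool_pos: [0.487, -0.3247, 0.2418]
eef_rot: [[-0.145, 0.989, 0.003], [0.989, 0.145, 0.007], [0.007, 0.004, -1.0]]
contact_force: [0.1, 0.8, -3.1]
opening: 0.0213
grasp_force: 59.7
```

```bash
python3 -c "
from h import *
plan([.486,-.324,.05],downR(.141),5,-1)"
```

```text
t 27.9 dist 0.19181366342970524 rot [ 0.0041 -0.0068  0.0043] /row [ 0.0008 -0.0014  0.0009]
[[[-0.01,-0.03,3.84],[0.001,-0.001,0.001],-1],[[-0.01,-0.03,3.83],[0.001,-0.001,0.001],-1],[[0.0,-0.03,3.84],[0.001,-0.001,0.001],-1],[[0.0,-0.02,3.83],[0.001,-0.001,0.001],-1],[[0.01,-0.02,3.84],[0.001,-0.001,0.001],-1]]
```

Call:
drive_tool:
  deltas:
    - [[0,-0.1,4.5],[0,0,0],-1]
    - [[0,0,4.5],[0,0,0],-1]
    - [[0,0,4.5],[0,0,0],-1]
    - [[0,0,4.0],[0,0,0],-1]
    - [[0,0,0],[0,0,0],-1]

```text
t: 28.4
tool_pos: [0.4835, -0.3194, 0.0601]
eef_rot: [[-0.147, 0.989, -0.006], [0.989, 0.147, 0.014], [0.015, -0.004, -1.0]]
contact_force: [-0.5, 0.5, -4.4]
opening: 0.0216
grasp_force: 59.6
```

Call:
drive_tool:
  deltas:
    - [[0,0,0],[0,0,0],-1]
    - [[0,0,0],[0,0,0],-1]

```text
t: 28.6
tool_pos: [0.4887, -0.3242, 0.0717]
eef_rot: [[-0.147, 0.989, 0.009], [0.989, 0.147, 0.002], [0.001, 0.009, -1.0]]
contact_force: [0.2, -0.2, -2.0]
opening: 0.0211
grasp_force: 59.7
```

```bash
python3 -c "
from h import *
Rg=np.array([[-.1411,.98997,.0071],[.98998,.1411,-.0051],[-.0061,.0063,-.99996]])
s=monitor.read_state();print(s['tool_pos'],np.array(s['eef_rot'])[:,2],s['contact_force'])
plan([.486,-.324,.0275],Rg,2,-1)"
```

```text
[ 0.4887 -0.3242  0.0717] [ 0.009   0.0023 -1.    ] [ 0.1814 -0.1594 -1.9986]
t 28.6 dist 0.044250324958880906 rot [ 0.0029 -0.0071  0.0055] /row [ 0.0015 -0.0036  0.0027]
[[[0.03,-0.15,2.21],[0.001,-0.004,0.003],-1],[[0.04,-0.15,2.2],[0.001,-0.004,0.003],-1]]
```

Call:
drive_tool:
  deltas:
    - [[0,-0.3,1.2],[0.003,-0.007,0.005],-1]
    - [[0.1,0,1.0],[0,0,0],-1]
    - [[0,0,0.8],[0,0,0],-1]
    - [[0,0,0.5],[0,0,0],-1]
    - [[0,0,0.3],[0,0,0],-1]

```text
t: 29.1
tool_pos: [0.4838, -0.3228, 0.0287]
eef_rot: [[-0.141, 0.99, 0.002], [0.99, 0.141, -0.001], [-0.001, 0.001, -1.0]]
contact_force: [0.8, 0.2, -2.3]
opening: 0.0212
grasp_force: 59.9
```

Call:
drive_tool:
  deltas:
    - [[0,0,0],[0,0,0],-1]
    - [[0,0,0],[0,0,0],-1]
    - [[0,0,0],[0,0,0],-1]

```text
t: 29.4
tool_pos: [0.4844, -0.3233, 0.0303]
eef_rot: [[-0.141, 0.99, 0.003], [0.99, 0.141, -0.002], [-0.003, 0.003, -1.0]]
contact_force: [-0.2, 0.8, -3.8]
opening: 0.0213
grasp_force: 59.9
```

```bash
cat > pl.py <<'E'
from h import *
Rg=np.array([[-.1411,.98997,.0071],[.98998,.1411,-.0051],[-.0061,.0063,-.99996]])
s=monitor.read_state();print(s['tool_pos'],np.array(s['eef_rot'])[:,2],s['contact_force'])
plan([.486,-.324,.0255],Rg,1,-1)
E
python3 pl.py
```

```text
[ 0.4844 -0.3233  0.0303] [ 0.0033 -0.0024 -1.    ] [-0.1654  0.8361 -3.7557]
t 29.4 dist 0.0051079329082308325 rot [-0.0034 -0.0032 -0.0002] /row [-0.0034 -0.0032 -0.0002]
[[[-0.09,0.15,0.48],[-0.003,-0.003,-0.0],-1]]
```

Nudge and settle down in 1–2 mm steps until the floor takes the weight.

Call:
drive_tool:
  deltas:
    - [[-0.1,0.1,0.1],[-0.003,-0.003,0],-1]
    - [[0,0,0.1],[0,0,0],-1]
    - [[0,0,0.1],[0,0,0],-1]
    - [[0,0,0],[0,0,0],-1]
    - [[0,0,0],[0,0,0],-1]

```text
t: 29.9
tool_pos: [0.4853, -0.3239, 0.0267]
eef_rot: [[-0.141, 0.99, 0.006], [0.99, 0.141, -0.004], [-0.005, 0.005, -1.0]]
contact_force: [0.4, -0.3, -2.2]
opening: 0.0214
grasp_force: 59.9
```

```bash
python3 pl.py
```

```text
[ 0.4853 -0.3239  0.0267] [ 0.0059 -0.0043 -1.    ] [ 0.3581 -0.2811 -2.2392]
t 29.9 dist 0.0014241100406327922 rot [-0.0011 -0.001  -0.0001] /row [-0.0011 -0.001  -0.0001]
[[[-0.02,0.07,0.12],[-0.001,-0.001,-0.0],-1]]
```

Call:
drive_tool:
  deltas:
    - [[0,0,0.1],[0,0,0],-1]
    - [[0,0,0],[0,0,0],-1]
    - [[0,0,0],[0,0,0],-1]

```text
t: 30.2
tool_pos: [0.4853, -0.3239, 0.0257]
eef_rot: [[-0.141, 0.99, 0.006], [0.99, 0.141, -0.004], [-0.005, 0.005, -1.0]]
contact_force: [1.5, -0.4, -2.1]
opening: 0.0211
grasp_force: 59.9
```

```bash
python3 pl.py
```

```text
[ 0.4853 -0.3239  0.0257] [ 0.0059 -0.0043 -1.    ] [ 1.53   -0.3911 -2.1188]
t 30.2 dist 0.0007559444456381958 rot [-0.001  -0.001  -0.0002] /row [-0.001  -0.001  -0.0002]
[[[-0.02,0.07,0.02],[-0.001,-0.001,-0.0],-1]]
```

Call:
drive_tool:
  deltas:
    - [[0,0,0.1],[0,0,0],-1]
    - [[0,0,0],[0,0,0],-1]
    - [[0,0,0],[0,0,0],-1]

```text
t: 30.5
tool_pos: [0.4854, -0.3241, 0.0255]
eef_rot: [[-0.141, 0.99, 0.006], [0.99, 0.141, -0.005], [-0.006, 0.006, -1.0]]
contact_force: [-0.7, 0.6, 2.8]
opening: 0.0213
grasp_force: 60.5
```

Call:
drive_tool:
  deltas:
    - [[0,0,0.05],[0,0,0],-1]
    - [[0,0,0],[0,0,0],-1]
    - [[0,0,0],[0,0,0],-1]

```text
t: 30.8
tool_pos: [0.4855, -0.3242, 0.0254]
eef_rot: [[-0.141, 0.99, 0.007], [0.99, 0.141, -0.005], [-0.006, 0.006, -1.0]]
contact_force: [-2.0, 1.5, 5.2]
opening: 0.0212
grasp_force: 61.0
```

Floor reached at the same height as at pick-up. Release to half-open, then rise straight up.

Call:
drive_tool:
  deltas:
    - [[0,0,0],[0,0,0],-0.4]
    - [[0,0,0],[0,0,0],-0.2]
    - [[0,0,0],[0,0,0],0]
    - [[0,0,0],[0,0,0],0]
    - [[0,0,0],[0,0,0],0]

```text
t: 31.3
tool_pos: [0.4853, -0.3239, 0.0241]
eef_rot: [[-0.141, 0.99, 0.006], [0.99, 0.141, -0.004], [-0.005, 0.005, -1.0]]
contact_force: [-0.1, 0.0, 0.6]
opening: 0.0426
grasp_force: 0.0
```

Call:
drive_tool:
  deltas:
    - [[0,0,-1.0],[0,0,0],0]
    - [[0,0,-2.0],[0,0,0],0]
    - [[0,0,-3.0],[0,0,0],0]
    - [[0,0,-4.0],[0,0,0],0]
    - [[0,0,-4.0],[0,0,0],0]

```text
t: 31.8
tool_pos: [0.4842, -0.3231, 0.1661]
eef_rot: [[-0.141, 0.99, 0.006], [0.99, 0.141, -0.004], [-0.005, 0.005, -1.0]]
contact_force: [0.5, -0.5, -0.6]
opening: 0.0427
grasp_force: 0.0
```

Call:
drive_tool:
  deltas:
    - [[0,0,-4.0],[0,0,0],0]
    - [[0,0,-2.0],[0,0,0],0]
    - [[0,0,0],[0,0,0],0]
    - [[0,0,0],[0,0,0],0]
    - [[0,0,0],[0,0,0],0]

```text
t: 32.3
tool_pos: [0.4836, -0.3227, 0.2223]
eef_rot: [[-0.141, 0.99, 0.004], [0.99, 0.141, -0.003], [-0.003, 0.003, -1.0]]
contact_force: [0.6, 0.1, 0.7]
opening: 0.0426
grasp_force: 0.0
```

```bash
python3 - <<'E'
from h import *
s=monitor.read_state();print(s['t'],s['tool_pos'],s['contact_force'])
C={n:cams.camera(n) for n in('wrist','scene','top')}
for l,z in(('oblong_stamp',.005),('square_stamp',.005),('round_stamp',.005),('bottle',0),('pot',0)):
    for n in C: print(l,n,[(onz(C[n],q['centre'],z)[:2].round(4).tolist(),round(q['p'],2)) for q in pinpoint(C[n],l)[:2]])
c=C['top'];R=jigR(.225)@SL
print('grip top',[q['centre'] for q in pinpoint(c,'guide_grip')[:1]],proj(c,TAG+R@[0,-.076,.038]))
# die and handle in wrist
c=C['wrist'];H=cv2.cvtColor(c['frame'],cv2.COLOR_RGB2HSV);b=proj(c,[.484,-.32,.03]).astype(int);x0,y0=b-[50,50]
H=H[y0:y0+90,x0:x0+100]; 
for n,m in(('wood',(H[...,2]<125)&(H[...,1]>70)),('die',(H[...,1]<55)&(H[...,2]>70))):
    k,_=cv2.findContours(m.astype(np.uint8),cv2.RETR_EXTERNAL,cv2.CHAIN_APPROX_NONE); a=max(k,key=cv2.contourArea); print(n,(cv2.approxPolyDP(a,3,True)[:,0]+[x0,y0]).tolist())
E
```

```text
32.3 [ 0.4836 -0.3227  0.2223] [0.6318 0.0815 0.7354]
oblong_stamp wrist [([0.4835, -0.3177], 0.73), ([0.363, -0.2294], 0.56)]
oblong_stamp scene [([0.4866, -0.3223], 0.71), ([0.3744, -0.2354], 0.57)]
oblong_stamp top [([0.4891, -0.3247], 0.87), ([0.3707, -0.2292], 0.45)]
square_stamp wrist [([0.5606, -0.3011], 0.97), ([0.6317, -0.3001], 0.16)]
square_stamp scene [([0.5586, -0.305], 0.92)]
square_stamp top [([0.5627, -0.3021], 0.61), ([0.6349, -0.3], 0.47)]
round_stamp wrist [([0.6357, -0.2991], 0.6)]
round_stamp scene [([0.6372, -0.3033], 0.57)]
round_stamp top [([0.6338, -0.3006], 0.93)]
bottle wrist [([0.6354, -0.2993], 0.66), ([0.551, -0.2098], 0.59)]
bottle scene [([0.5556, -0.2152], 0.9)]
bottle top [([0.5458, -0.2156], 0.89)]
pot wrist [([0.6141, -0.3766], 0.88)]
pot scene [([0.6137, -0.3822], 0.7)]
pot top [([0.6154, -0.3814], 0.87)]
grip top [[237.0, 188.7]] [233.3987 189.5771]
wood [[316, 184], [314, 197], [323, 198], [334, 210], [314, 200], [314, 216], [333, 218], [333, 185]]
die [[311, 171], [311, 198], [315, 183], [331, 182], [335, 190], [335, 170]]
```

```bash
python3 -c "
from bench import ctrl
print(ctrl.finish_job())"
```

```text
the job is handed in; nothing more can be done
None
```

The job is handed in after about 32 s of robot time; the verdict was not shown. The guide is home against its stop, and the tag was pressed to about 7 mm and held for over a second. The oblong stamp stands upright on the tray within about 3 mm of its old spot, and the cameras show no sign that the other stamps, the bottle or the pot moved.

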